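Load a door boss into the riveting press and wind it under the punch

TASK

Take the steel door boss that stands on edge in the wooden stand and lay it in the round die on the press carriage, dome down in the die and copper rivet stub pointing straight up, flange flat on the rim. Then take the red knob of the crank and wind the crank clockwise (seen from above), three full turns, until the carriage stops with the boss right under the punch; move the carriage only with the crank. Keep the crank on its square shaft, let go of it at the end, and leave the other things on the bench where they are.

Things in the scene. Friction and masses are not known exactly. Their poses are not given: they have to be found in the camera images.
- boss_center (a point): Centre of the steel door boss (middle of its flange, on its axis). Its x axis is the boss's axis and points to the copper stub side; the dome is on the -x side. At the start the boss stands on edge in the stand, x about level (leaning up to 10 degrees), its centre 32 mm above the slot's floor
- stand: Fixed wooden stand, 50 x 56 x 30 mm high, with two 10 mm high, 50 mm long cheeks on top and a 9.6 mm wide slot between, in which the boss stands. Origin at the centre of its underside; x level, across the slot, to the side the stub points to; y along the slot. The flange sticks out 7 mm past the cheeks at both ends of the slot and can be gripped there across its diameter
- die_mouth (a point): Centre of the mouth of the die, an upright steel cup on the carriage: outer diameter 56 mm, inner 45 mm, 20 mm deep, 46 mm above the carriage plate. The dome goes in and the flange rests on the rim, 4 mm proud of it all round; the flange's middle is then 4 mm above this point. z up; -y points to the punch, the way the carriage travels
- carriage: Sliding carriage of the press, a 90 x 74 x 12 mm steel plate with the die on it; origin at the centre of the plate's underside, z up, -y the way it travels (100 mm in all) towards the punch. Geared to the crank shaft, 33.3 mm a turn, and too stiff to push by hand
- punch (a point): Lower end of the press's 18 mm punch, 112 mm above the bench, 32 mm above the die's mouth; the fully wound-in die is right below it. Axes as the press's: z up, -y to the frame. The ram above it is 40 mm across; the frame's arm, 70 mm wide, spans 202 to 250 mm above the bench and y +25 to -115 mm from here; its upright is 76 mm wide, at y -90 to -140 mm
- crank_axis (a point): Point on the crank shaft's axis at the top of the gear box, on which the crank's hub rests; fixed to the press (z up, x and y as the press's). The brass shaft end is 14 mm square and stands 30 mm above this point
- shaft (a joint): Turn of the crank shaft in rad: 0 at the start (carriage out, die at the loading place), growing clockwise seen from above, stopped at 18.85 (three turns, carriage at its end). About 0.1 N m of friction; the arm of the crank points along the press's +x at 0
- crank_hub (a point): Centre of the crank's hub, a 36 x 36 x 26 mm steel block with a 15.2 mm square hole right through it, sitting loose on the square shaft, 13 mm above point crank_axis; it lifts off if raised some 25 mm. Its x axis points along the crank's arm to the knob. The crank weighs about 0.28 kg
- knob_center (a point): Centre of the crank's red knob, an upright cylinder 22 mm in diameter and 40 mm high that spins freely on the crank's arm, 55 mm from the shaft's axis and 33 mm above the hub's centre. The arm's top lies 22 mm below this point
- rivet_tin: Open steel tin, 72 mm across, 50 mm high, a bystander; origin at the centre of its underside
- hammer: Hammer lying on the bench, a bystander
- drift: Round steel bar 16 mm thick, 130 mm long, a bystander
- strap: Flat iron hinge strap, a bystander
- pull_ring: Iron ring, 90 mm across, a bystander
- lockplate: Iron lock plate, a bystander
- oil_block: Wooden block 100 x 60 x 35 mm, a bystander
- boss: The door boss, about 0.16 kg: a round flange 64 mm in diameter and 8 mm thick, with a 15 mm high dome (41 mm diameter at its foot, tapering) on one face (-x) and a copper rivet stub (10 mm diameter, 10 mm long) in the middle of the other (+x). Same origin and axes as point boss_center
- crank: The crank with its knob: origin on the hub's axis at its underside, z up, x along the arm to the knob
Mind the look-alikes: they are no part of the job. What is shaped like the crank but pink or turquoise is not meant.

How it is judged:
By the outcome, as a careful person would: the job done as asked, in the order asked, and still so for the second after the job is handed in, with the robot touching nothing.
It also fails if it takes over 70 s, if anything falls off the work surface, if the arm or the gripper's body presses on something with over 40 N, if the wrist force passes 120 N, or if a joint passes its speed limit or range.

ROBOT

A 6-joint arm with a two-finger parallel gripper is mounted at the origin on the work surface. World frame = base frame: x ahead of the robot, y to its left, z up, the work surface at z = 0. Lengths are in m, angles in degrees, forces in N, time in s.
With the tool pointing down it reaches from about 0.25 to 0.725 m from the base axis. Payload 9.7 kg.
Tool frame: the origin (TCP) lies on the centre line of the jaws, within the pads' length; the fingertips stand 17 mm ahead of it and the grasp point (between the pads) lies 2 mm behind it (bot.nose_length is the distance from the TCP to the fingertips, in m); x points along the fingers, y is the direction in which the jaws open and shut, and the axes are right-handed (so a half turn about x gives the same grasp; the last joint's range is limited). The gripper opens to 85 mm and grips with 20 to 120 N. Pads are 22 mm wide; open, the fingers measure 114 mm over their backs; the gripper's body (76 mm by 85 mm) begins 54 mm behind the grasp point. The pads swing forward as they close: fully open they stand 13 mm farther back than shut.
Start: joints at [74.313, 4.979, 10.078, 95.1, 0, 90], TCP at [0.149, 0.53, 0.248] pointing down, gripper open.
Joint ranges: [-179.16, 179.16], [-48.56, 103.87], [-65.8, 70.77], [-126.05, 130.52], [-82.76, 87.17], [-180, 180]. Speed limits (degrees/s): [127.2, 127.2, 147.25, 180, 180, 180].

INTERFACE

Orientations are given as [roll, pitch, yaw] about the fixed x, y, z axes, in that order (R = Rz(yaw) Ry(pitch) Rx(roll)).
In Python, from workcell import bot, viewer, ticket gives the robot as it stands.
- The arm moves only by the tool jog_arm, never from a script. Its argument "deltas" is a list of rows, each an object of numbers: "fingers": the opening, from 0 (shut) to 1 (fully open); "x", "y", "z": the shift along the world's x, y, z in mm; "twist": the turn about the world's z in degrees. A call has 1 to 10 rows; each row is the pose to reach, as a shift and turn from the pose measured when the call began; what a row does not reach only later rows make up. A row lasts 1/10 s, in which the tool goes at most 50 mm and 8.59 degrees, less where a joint would pass 70% of its speed; a pose out of reach is approached as far as the arm can. A call with a gripper value outside its range is refused whole. The fingers move at their own pace and stop on an object; "grip_force" is the grip in N (left out, the last holds). Time passes only in rows, so rows that repeat a pose let the fingers close. It gives the time, the measured TCP pose, the force and the opening at its end, in the units of the state.
- bot.get_obs(): the state, without advancing time (a new reading comes with each control period).
- viewer.camera(name): name is "scene" or "side" or "wrist"; returns a dict with "image" (400x640x3 uint8, red, green, blue), "fovy" (degrees; the focal length in pixels is half the picture's height over the tangent of half this angle, whatever the lens; pixels are square), "cx", "cy" (the principal point, pixels), "world_to_cam" (4x4, takes a point from world to camera coordinates); the wrist camera has in their place "tool_from_camera" (4x4, takes a point from camera to tool coordinates, whose origin is the TCP and whose axes are the tool frame's). Camera axes: x right, y down, z forward; pixel columns grow to the right and rows downward; lengths in m; the calibration is good to about 2 mm. A picture is of the moment at which its call begins: read the wrist's pose just before it. There is no depth.
- ticket.job_done(): hands the job in, once; it reports no verdict.
The state is a dict: "time": time; "q": joint angles; "qd": joint speeds; "joint_efforts": joint torques, N m; "ee_pos": TCP position; "tcp_rot": TCP orientation; "wrist_force": force on the tool from outside, world axes, zero at the start; "torque": the same for the moment, N m; "opening": finger opening in m.
Only numpy, scipy, OpenCV 4.12 (cv2) and the standard library are available. Lean on these libraries where they do the work, as an engineer would, in place of code of your own. Each camera call takes 0.05 s, during which the arm holds its last target.

## Working session

There is one attempt and no reset: what is moved stays moved. The work goes in short steps, Python scripts to look and compute and a tool call to move; the robot and the scene stay as the last step left them, time stands still between calls to the robot, and variables do not carry over. Pictures are saved under pics/ and viewed, and the job is handed in when it is done.

Besides the shell and the picture viewer there is one more tool, called after "Call:" as a command line: name --argument value ..., lists and objects as JSON in quotes. jog_arm: Moves the arm, as the interface text tells. Its arguments: {"type":"object","properties":{"deltas":{"type":"array"},"grip_force":{"type":"number"}},"required":["deltas"]}

```bash
mkdir -p pics; ls; cat > h.py <<'E'
import numpy as np, cv2, json
from workcell import bot, viewer, ticket
def snap(n,f):
    o=bot.get_obs(); c=viewer.camera(n); cv2.imwrite('pics/'+f+'.png',cv2.cvtColor(c['image'],cv2.COLOR_RGB2BGR))
    d={k:(np.asarray(v).tolist()) for k,v in c.items() if k!='image'}
    d['pos']=np.asarray(o['ee_pos']).tolist(); d['rot']=np.asarray(o['tcp_rot']).tolist()
    json.dump(d,open('pics/'+f+'.json','w')); return o,c
E
python3 - <<'E'
from h import *
for n in('scene','side','wrist'):
    o,c=snap(n,n+'0'); print({k:v for k,v in c.items() if k!='image'})
print(o, bot.nose_length)
E
```

```text
pics
{'fovy': 55.53201822115239, 'cx': 319.6811258459554, 'cy': 202.11852730704678, 'world_to_cam': array([[ 0.77718642,  0.62925791,  0.00396728, -0.43493021],
       [ 0.52983428, -0.65096252, -0.54362067, -0.22495331],
       [-0.33949506,  0.42459661, -0.83932164,  1.49150438],
       [ 0.        ,  0.        ,  0.        ,  1.        ]])}
{'fovy': 49.38111558935924, 'cx': 315.9241758189778, 'cy': 204.57992055763762, 'world_to_cam': array([[ 0.67594726, -0.73688244,  0.00997857, -0.36479141],
       [-0.48222535, -0.45250656, -0.750131  ,  0.36264543],
       [ 0.55727373,  0.50223708, -0.66121396,  0.8885767 ],
       [ 0.        ,  0.        ,  0.        ,  1.        ]])}
{'fovy': 66.6489579996405, 'cx': 320.0551244609277, 'cy': 196.8743169783179, 'tool_from_camera': array([[-6.86501228e-04, -2.61064843e-01,  9.65321023e-01,
        -1.25351331e-01],
       [ 9.99999501e-01, -8.79387671e-04,  4.73338580e-04,
        -3.19296674e-04],
       [ 7.25319344e-04,  9.65320866e-01,  2.61065316e-01,
        -6.46757534e-02],
       [ 0.00000000e+00,  0.00000000e+00,  0.00000000e+00,
         1.00000000e+00]])}
{'time': 0.1, 'q': array([ 7.43109208e+01,  5.00718771e+00,  1.00407471e+01,  9.50996014e+01,
       -3.11181728e-04,  9.00030460e+01]), 'qd': array([-0.06489629, -0.06445339,  0.09722181,  0.01532576,  0.03851453,
        0.02691986]), 'joint_efforts': array([ 3.96957903e-04, -5.21561873e+01,  4.65654051e+01,  1.60446041e-02,
       -1.12783229e-05,  7.14502249e-06]), 'ee_pos': array([0.14868292, 0.52933825, 0.24767696]), 'tcp_rot': array([ -89.7269856 ,   89.93395723, -105.41911065]), 'wrist_force': array([ 0.00482721, -0.07518243,  0.10561078]), 'torque': array([-0.00752438, -0.03011674, -0.05126843]), 'opening': 0.08533154822350145} 0.017
```

View pics/scene0.png

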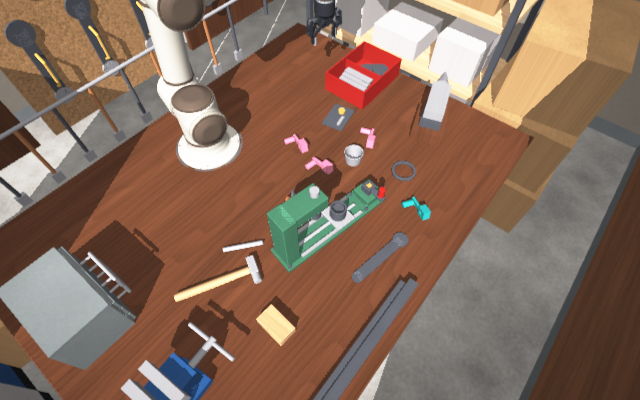

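View pics/side0.png

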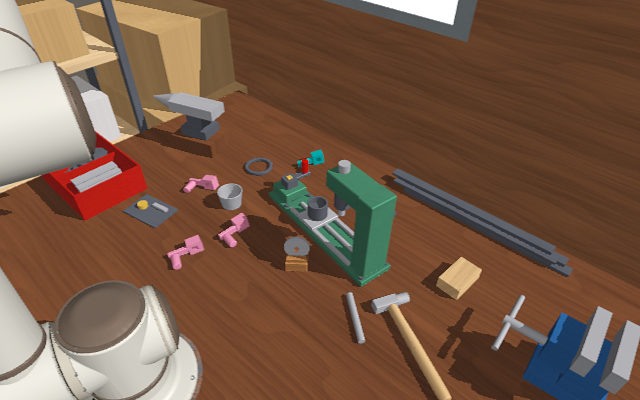

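View pics/wrist0.png

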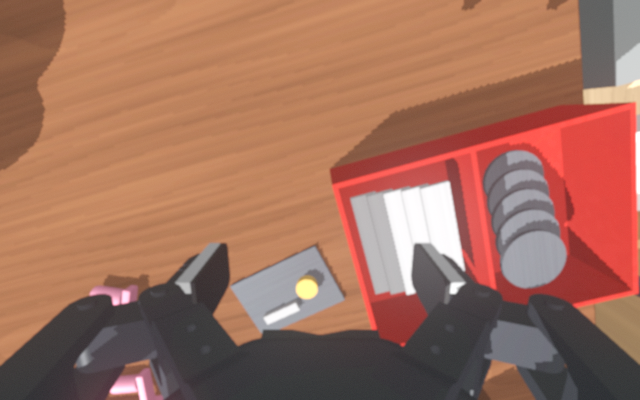

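```bash
python3 - <<'E'
import cv2
a=cv2.imread('pics/side0.png');cv2.imwrite('pics/side0c.png',cv2.resize(a[140:300,230:400],None,fx=3.5,fy=3.5,interpolation=cv2.INTER_CUBIC))
a=cv2.imread('pics/scene0.png');cv2.imwrite('pics/scene0c.png',cv2.resize(a[160:280,260:440],None,fx=4.4,fy=4.4,interpolation=cv2.INTER_CUBIC))
E
```

```text
(no output)
```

View pics/side0c.png

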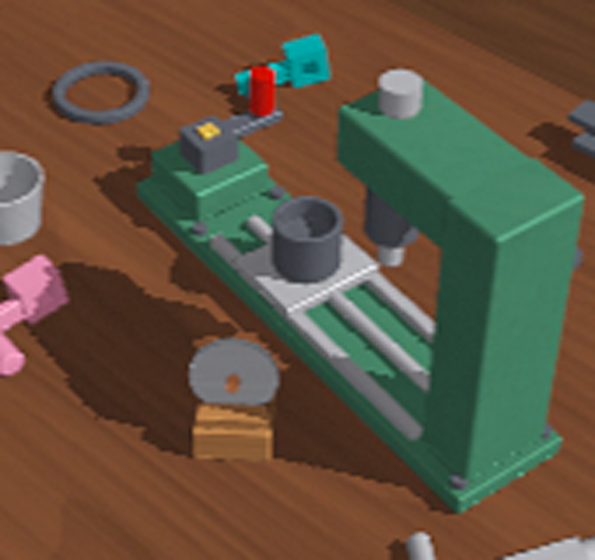

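View pics/scene0c.png

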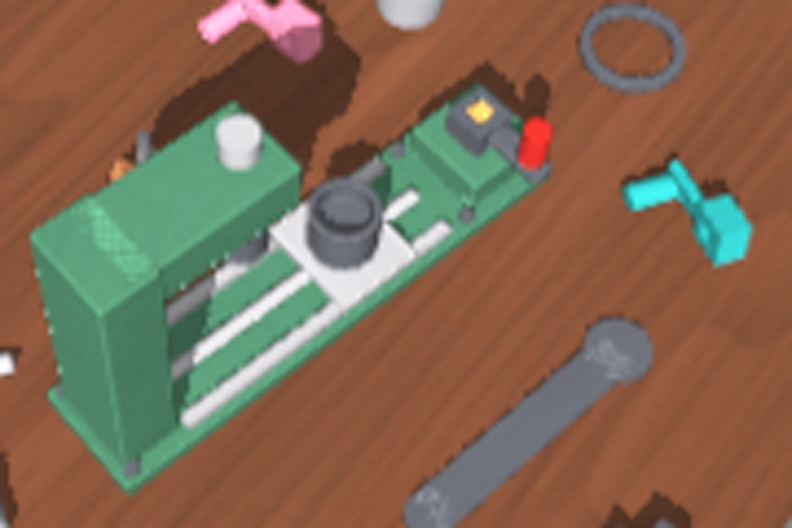

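```bash
cat >> h.py <<'E'
from scipy.optimize import least_squares
def ray(f,u,v):
    d=json.load(open('pics/'+f+'.json')); fl=200/np.tan(np.radians(d['fovy']/2))
    r=np.array([(u-d['cx'])/fl,(v-d['cy'])/fl,1])
    if 'world_to_cam' in d:
        T=np.linalg.inv(np.array(d['world_to_cam']))
    else:
        from scipy.spatial.transform import Rotation as R
        W=np.eye(4); W[:3,:3]=R.from_euler('xyz',d['rot'],degrees=True).as_matrix(); W[:3,3]=d['pos']
        T=W@np.array(d['tool_from_camera'])
    r=T[:3,:3]@r; return T[:3,3],r/np.linalg.norm(r)
def plane(f,u,v,z):
    o,r=ray(f,u,v); return o+r*(z-o[2])/r[2]
def tri(*obs):
    A=0;b=0;L=[ray(*t) for t in obs]
    for o,r in L:
        P=np.eye(3)-np.outer(r,r);A=A+P;b=b+P@o
    x=np.linalg.solve(A,b); return x,[np.linalg.norm((np.eye(3)-np.outer(r,r))@(x-o)) for o,r in L]
def proj(f,X):
    d=json.load(open('pics/'+f+'.json')); fl=200/np.tan(np.radians(d['fovy']/2))
    if 'world_to_cam' in d: T=np.array(d['world_to_cam'])
    else:
        from scipy.spatial.transform import Rotation as R
        W=np.eye(4); W[:3,:3]=R.from_euler('xyz',d['rot'],degrees=True).as_matrix(); W[:3,3]=d['pos']
        T=np.linalg.inv(W@np.array(d['tool_from_camera']))
    p=T[:3,:3]@np.asarray(X)+T[:3,3]; return d['cx']+fl*p[0]/p[2], d['cy']+fl*p[1]/p[2]
E
python3 - <<'E'
from h import *
np.set_printoptions(precision=4,suppress=True)
s=lambda u,v:('side0',u/3.5+230,v/3.5+140)
c=lambda u,v:('scene0',u/4.4+260,v/4.4+160)
for n,a,b in(('mouth',(306,218),(346,213)),('knobtop',(262,72),(538,122)),('brass',(208,130),(481,111)),('ramtop',(400,85),(240,128))):print(n,*tri(s(*a),c(*b)))
print('mouth z.08',plane(*s(306,218),.08),plane(*c(346,213),.08))
print('stub',plane(*s(232,383),.062))
print('flange',plane(*s(190,375),.062),plane(*s(279,377),.062))
print('stand base',plane(*s(194,458),0),plane(*s(272,457),0))
print('slot ends front cheek',plane(*s(194,428),.04),plane(*s(272,428),.04))
E
```

```text
mouth [0.5998 0.0494 0.0755] [np.float64(0.0011055630544474836), np.float64(0.0011055630544475603)]
knobtop [0.6777 0.1754 0.1173] [np.float64(0.003285178833233453), np.float64(0.0032851788332333948)]
brass [0.6255 0.1863 0.0773] [np.float64(0.000755950557398932), np.float64(0.0007559505573988331)]
ramtop [ 0.5776 -0.0482  0.2683] [np.float64(0.0027675994596798575), np.float64(0.0027675994596798544)]
mouth z.08 [0.5962 0.0473 0.08  ] [0.6017 0.0458 0.08  ]
stub [ 0.4435 -0.021   0.062 ]
flange [0.4285 0.0064 0.062 ] [ 0.4706 -0.0415  0.062 ]
stand base [ 0.4116 -0.0117  0.    ] [ 0.4512 -0.0527  0.    ]
slot ends front cheek [ 0.4084 -0.017   0.04  ] [ 0.4462 -0.0575  0.04  ]
```

```bash
python3 - <<'E'
from h import *
from scipy.spatial.transform import Rotation as R
M=R.from_euler('xyz',bot.get_obs()['tcp_rot'],degrees=True).as_matrix();print(M.round(3))
a=M[:,1];print('jaw yaw',np.degrees(np.arctan2(a[1],a[0])),'cam side dir',(-M[:,2]).round(2))
E
```

```text
[[-0.     0.27   0.963]
 [-0.001  0.963 -0.27 ]
 [-1.    -0.001 -0.   ]]
jaw yaw 74.31238101036112 cam side dir [-0.96  0.27  0.  ]
```

Call:
jog_arm --deltas '[{"x": 20,"y": -38,"z": 5,"twist": -8},{"x": 40,"y": -76,"z": 10,"twist": -16},{"x": 60,"y": -114,"z": 12,"twist": -24},{"x": 80,"y": -152,"z": 12,"twist": -32},{"x": 100,"y": -190,"z": 12,"twist": -40},{"x": 120,"y": -228,"z": 12,"twist": -48},{"x": 140,"y": -266,"z": 12,"twist": -56},{"x": 160,"y": -304,"z": 12,"twist": -64},{"x": 180,"y": -342,"z": 12,"twist": -72},{"x": 200,"y": -380,"z": 12,"twist": -80}]'

```text
validation failed for argument at $.de...
```

Call:
jog_arm --deltas '[{"x": 20,"y": -38,"z": 5,"twist": -8,"fingers": 1}]'

```text
time: 0.25
ee_pos: [0.1676, 0.4929, 0.2504]
tcp_rot: [-95.1, 89.8, -118.6]
wrist_force: [0.8, -0.7, -0.3]
opening: 0.0854
```

Call:
jog_arm --deltas '[{"x": 20,"y": -38,"z": 5,"twist": -8,"fingers": 1},{"x": 40,"y": -76,"z": 10,"twist": -16,"fingers": 1},{"x": 60,"y": -114,"z": 12,"twist": -24,"fingers": 1},{"x": 80,"y": -152,"z": 12,"twist": -32,"fingers": 1},{"x": 100,"y": -190,"z": 12,"twist": -40,"fingers": 1},{"x": 120,"y": -228,"z": 12,"twist": -48,"fingers": 1},{"x": 140,"y": -266,"z": 12,"twist": -56,"fingers": 1},{"x": 160,"y": -304,"z": 12,"twist": -64,"fingers": 1},{"x": 180,"y": -342,"z": 12,"twist": -72,"fingers": 1},{"x": 200,"y": -380,"z": 12,"twist": -80,"fingers": 1}]'

```text
time: 1.25
ee_pos: [0.368, 0.1112, 0.2624]
tcp_rot: [-100.0, 89.8, 156.1]
wrist_force: [0.5, 0.2, 0.8]
opening: 0.0853
```

Call:
jog_arm --deltas '[{"x": 20,"y": -38,"z": 0,"twist": -8,"fingers": 1},{"x": 40,"y": -76,"z": 0,"twist": -16,"fingers": 1},{"x": 60,"y": -114,"z": 0,"twist": -24,"fingers": 1},{"x": 75,"y": -133,"z": 0,"twist": -32,"fingers": 1},{"x": 75,"y": -133,"z": 0,"twist": -36,"fingers": 1},{"x": 75,"y": -133,"z": 0,"twist": -36,"fingers": 1}]'

```text
time: 1.85
ee_pos: [0.443, -0.0225, 0.2619]
tcp_rot: [-87.3, 89.8, 132.7]
wrist_force: [0.6, 0.5, -0.8]
opening: 0.0858
```

```bash
python3 - <<'E'
from h import *
o,c=snap('wrist','w1');print(o['ee_pos'],o['tcp_rot'],o['q'],o['time'])
E
```

```text
[ 0.44302241 -0.02252138  0.26194081] [-87.26964735  89.75142066 132.68540421] [ -3.01505642  -8.98556312  -1.95902607  97.20444542   0.1736099
 137.02962248] 1.85
```

View pics/w1.png

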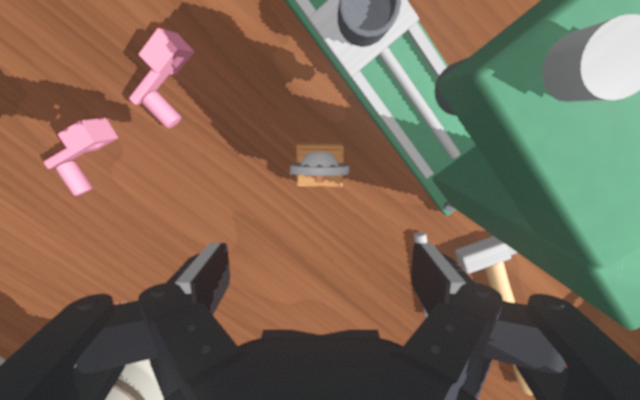

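```bash
python3 - <<'E'
import cv2
a=cv2.imread('pics/w1.png');cv2.imwrite('pics/w1c.png',cv2.resize(a[130:200,270:370],None,fx=8,fy=8,interpolation=cv2.INTER_CUBIC))
cv2.imwrite('pics/w1d.png',cv2.resize(a[0:100,280:480],None,fx=4,fy=4,interpolation=cv2.INTER_CUBIC))
E
```

```text
(no output)
```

View pics/w1c.png

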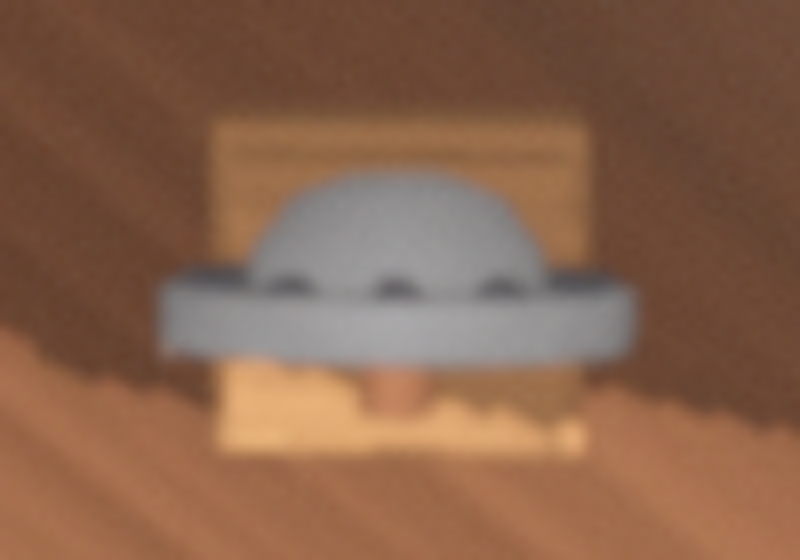

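View pics/w1d.png

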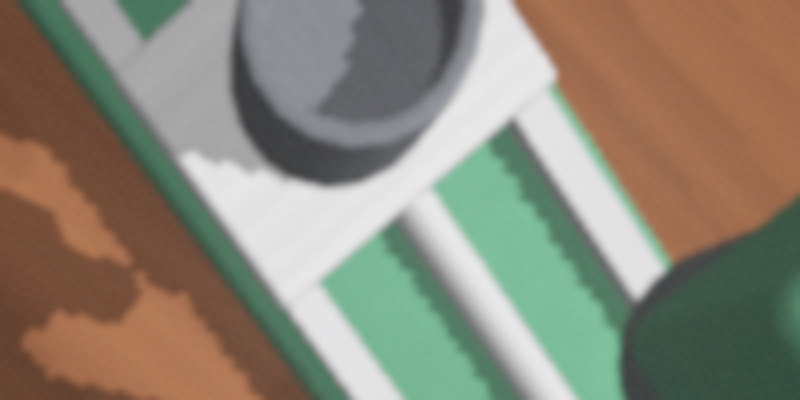

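```bash
python3 - <<'E'
from h import *
np.set_printoptions(precision=4,suppress=True)
w=lambda u,v:('w1',u/8+270,v/8+130)
L=plane(*w(159,322),.062);Rr=plane(*w(636,318),.062);print(L,Rr,(L+Rr)/2,np.linalg.norm(L-Rr),np.degrees(np.arctan2(*(Rr-L)[1::-1])))
# stand corners at cheek top z .04
for p in((212,120),(592,120),(220,452),(586,452)):print(plane(*w(*p),.04))
print('stub tip',plane(*w(395,395),.062))
T=plane(*w(397,325),.094);print('top edge',T)
from scipy.spatial.transform import Rotation as R
a=R.from_euler('xyz',bot.get_obs()['tcp_rot'],degrees=True).as_matrix()[:,1];print(np.degrees(np.arctan2(a[1],a[0])))
print('die', plane('w1',280+350/4,57/4,.08))
E
```

```text
[0.4287 0.0078 0.062 ] [ 0.4706 -0.0413  0.062 ] [ 0.4497 -0.0167  0.062 ] 0.0644963653169937 -49.5583838314797
[0.4517 0.0193 0.04  ]
[ 0.4862 -0.0219  0.04  ]
[ 0.4149 -0.0118  0.04  ]
[ 0.4493 -0.0528  0.04  ]
stub tip [ 0.4415 -0.0231  0.062 ]
top edge [ 0.4536 -0.0136  0.094 ]
-49.8369053133821
die [0.5886 0.0432 0.08  ]
```

Call:
jog_arm --deltas '[{"x": 7,"y": 6,"z": -40,"fingers": 1},{"x": 7,"y": 6,"z": -80,"fingers": 1},{"x": 7,"y": 6,"z": -120,"fingers": 1},{"x": 7,"y": 6,"z": -155,"fingers": 1},{"x": 7,"y": 6,"z": -185,"fingers": 1},{"x": 7,"y": 6,"z": -202,"fingers": 1},{"x": 7,"y": 6,"z": -202,"fingers": 1}]'

```text
validation failed for argument at $.de...
```

```bash
python3 - <<'E'
from h import *
o,c=snap('wrist','w2');o,c=snap('side','s2');print(o['ee_pos'],o['wrist_force'])
a=cv2.imread('pics/s2.png');b=cv2.imread('pics/w2.png')
cv2.imwrite('pics/m2.png',np.hstack([cv2.resize(a[180:300,240:360],(400,400)),cv2.resize(b[:400,120:520],(400,400))]))
E
```

```text
[ 0.44278695 -0.02168261  0.26228529] [0.06438088 0.43357551 0.87533365]
```

View pics/m2.png

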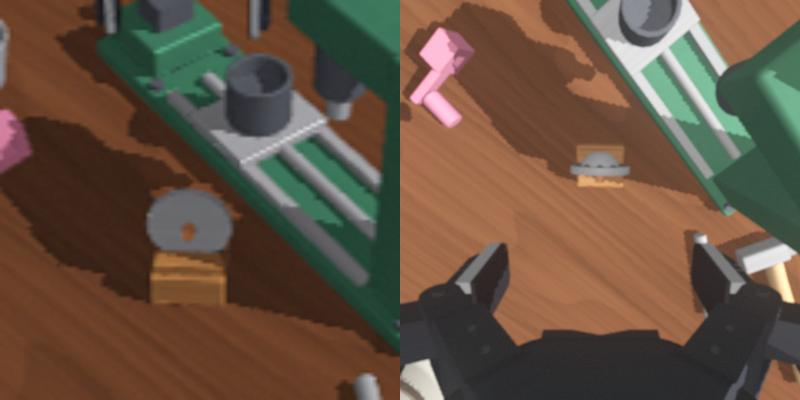

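Call:
jog_arm --deltas '[{"x": 7,"y": 5,"z": -40,"twist": 0,"fingers": 1},{"x": 7,"y": 5,"z": -80,"twist": 0,"fingers": 1},{"x": 7,"y": 5,"z": -120,"twist": 0,"fingers": 1},{"x": 7,"y": 5,"z": -155,"twist": 0,"fingers": 1},{"x": 7,"y": 5,"z": -185,"twist": 0,"fingers": 1},{"x": 7,"y": 5,"z": -202,"twist": 0,"fingers": 1},{"x": 7,"y": 5,"z": -202,"twist": 0,"fingers": 1}]'

```text
time: 2.7
ee_pos: [0.448, -0.0158, 0.0582]
tcp_rot: [-70.4, 89.6, 150.0]
wrist_force: [0.4, -0.2, 0.9]
opening: 0.0853
```

```bash
python3 - <<'E'
from h import *
o,c=snap('wrist','w2');o,c=snap('side','s2');print(o['ee_pos'],o['wrist_force'])
a=cv2.imread('pics/s2.png');b=cv2.imread('pics/w2.png')
cv2.imwrite('pics/m2.png',np.hstack([cv2.resize(a[180:300,240:360],(400,400)),cv2.resize(b[:400,120:520],(400,400))]))
E
```

```text
[ 0.4490247  -0.01593827  0.06001597] [ 0.36619995 -0.90820041  0.0405471 ]
```

View pics/m2.png

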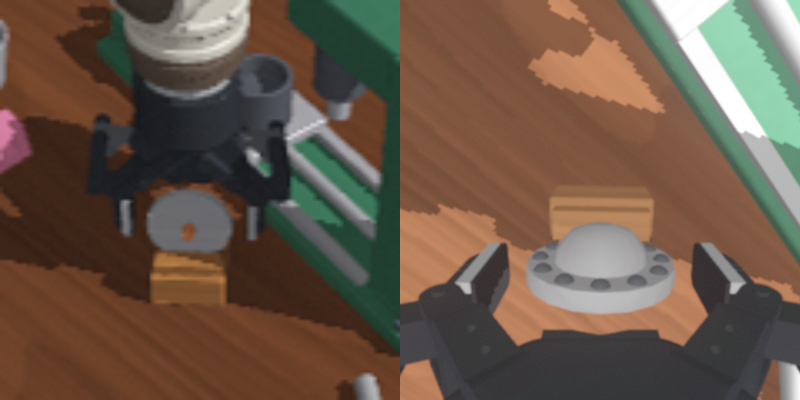

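Call:
jog_arm --deltas '[{"x": 0,"y": 0,"z": 0,"twist": 0,"fingers": 0},{"x": 0,"y": 0,"z": 0,"twist": 0,"fingers": 0},{"x": 0,"y": 0,"z": 0,"twist": 0,"fingers": 0},{"x": 0,"y": 0,"z": 0,"twist": 0,"fingers": 0},{"x": 0,"y": 0,"z": 0,"twist": 0,"fingers": 0},{"x": 0,"y": 0,"z": 0,"twist": 0,"fingers": 0}]' --grip_force 25

```text
time: 3.4
ee_pos: [0.4504, -0.0153, 0.0631]
tcp_rot: [-137.8, 89.7, 82.6]
wrist_force: [-4.5, 5.5, 8.4]
opening: 0.0625
```

```bash
python3 - <<'E'
from h import *
o,c=snap('wrist','w3');print(o['ee_pos'],o['wrist_force'],o['torque'],o['opening'])
E
```

```text
[ 0.45036963 -0.01525721  0.06314576] [-4.47070773  5.51002752  8.40065208] [ 1.07888765  0.88046458 -0.03072531] 0.06248793395250431
```

View pics/w3.png

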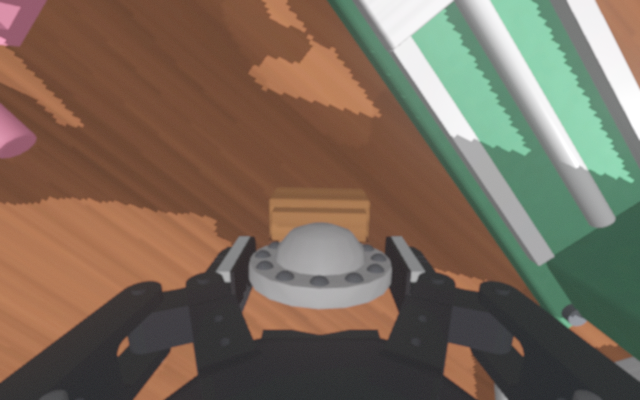

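Call:
jog_arm --deltas '[{"x": 0,"y": 0,"z": 0,"twist": 0,"fingers": 0},{"x": 0,"y": 0,"z": 0,"twist": 0,"fingers": 0},{"x": 0,"y": 0,"z": 2,"twist": 0,"fingers": 0},{"x": 0,"y": 0,"z": 4,"twist": 0,"fingers": 0},{"x": 0,"y": 0,"z": 4,"twist": 0,"fingers": 0}]'

```text
time: 3.95
ee_pos: [0.4505, -0.0154, 0.0673]
tcp_rot: [-140.6, 89.7, 79.8]
wrist_force: [-0.5, 0.6, -1.8]
opening: 0.0625
```

```bash
python3 - <<'E'
from h import *
o,c=snap('wrist','w4');print(o['ee_pos'],o['wrist_force'],o['torque'],o['opening'])
snap('side','s4');a=cv2.imread('pics/s4.png');b=cv2.imread('pics/w4.png')
cv2.imwrite('pics/m4.png',np.hstack([cv2.resize(a[200:290,250:340],(400,400),interpolation=2),cv2.resize(b[160:340,220:420],(400,360),interpolation=2)[:400].repeat(1,0) if 0 else cv2.resize(b[160:360,220:420],(400,400),interpolation=2)]))
E
```

```text
[ 0.45048471 -0.01539591  0.06733722] [-0.50092808  0.57885243 -1.77697106] [-0.01449725 -0.01700221  0.02666505] 0.06248823740916476
```

View pics/m4.png

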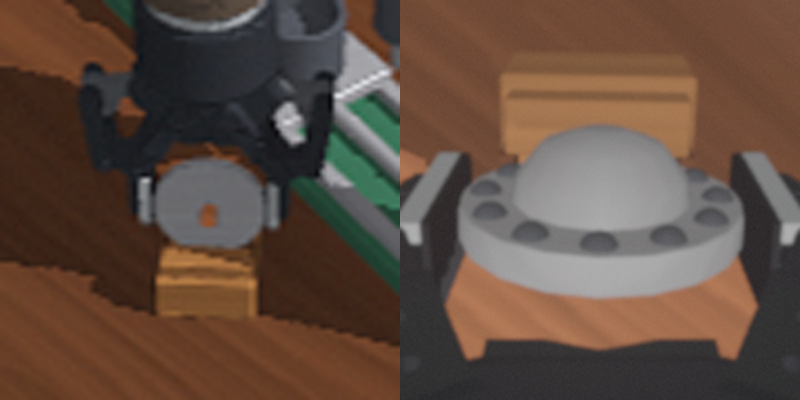

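Call:
jog_arm --deltas '[{"x": 1.5,"y": 1.3,"z": 0,"twist": 0,"fingers": 0},{"x": 3,"y": 2.6,"z": 0,"twist": 0,"fingers": 0},{"x": 4.5,"y": 4,"z": 0,"twist": 0,"fingers": 0},{"x": 6,"y": 5.2,"z": 0,"twist": 0,"fingers": 0},{"x": 6,"y": 5.2,"z": 0,"twist": 0,"fingers": 0}]'

```text
time: 4.55
ee_pos: [0.4562, -0.0102, 0.0668]
tcp_rot: [-127.0, 89.7, 93.4]
wrist_force: [-2.2, -3.6, -2.2]
opening: 0.0623
```

```bash
cat > v.py <<'E'
import sys
from h import *
n=sys.argv[1]
o,c=snap('wrist','w'+n);print(o['time'],o['ee_pos'],o['wrist_force'],o['torque'],o['opening'])
snap('side','s'+n);a=cv2.imread('pics/s%s.png'%n);b=cv2.imread('pics/w%s.png'%n)
x,y=map(int,sys.argv[2:4]);k=45
cv2.imwrite('pics/m%s.png'%n,np.hstack([cv2.resize(a[y-k:y+k,x-k:x+k],(400,400),interpolation=2),cv2.resize(b[160:360,220:420],(400,400),interpolation=2)]))
E
python3 v.py 5 295 245
```

```text
4.55 [ 0.45623413 -0.01018114  0.06675962] [-2.23710459 -3.56005365 -2.2015753 ] [-0.88734384  0.60380483  0.03353014] 0.06233136194206702
```

View pics/m5.png

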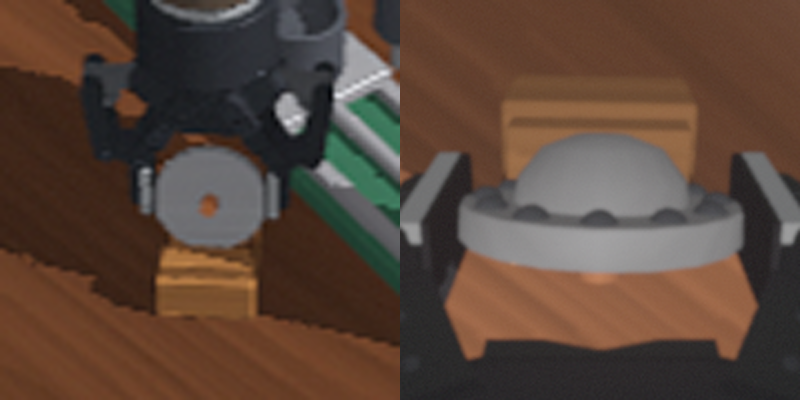

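Call:
jog_arm --deltas '[{"x": 2,"y": 1.7,"z": 0,"twist": 0,"fingers": 0},{"x": 4,"y": 3.4,"z": 0,"twist": 0,"fingers": 0},{"x": 6,"y": 5.1,"z": 0,"twist": 0,"fingers": 0},{"x": 8,"y": 6.8,"z": 0,"twist": 0,"fingers": 0},{"x": 8,"y": 6.8,"z": 0,"twist": 0,"fingers": 0}]'

```text
time: 5.15
ee_pos: [0.4644, -0.0031, 0.0669]
tcp_rot: [-130.1, 89.7, 90.3]
wrist_force: [-3.9, -2.4, 0.4]
opening: 0.0629
```

```bash
python3 v.py 6 295 245
```

```text
5.15 [ 0.46437044 -0.00307215  0.06688274] [-3.89882929 -2.35897252  0.39370986] [-0.46748492  0.76939464  0.02022303] 0.0628861489608647
```

View pics/m6.png

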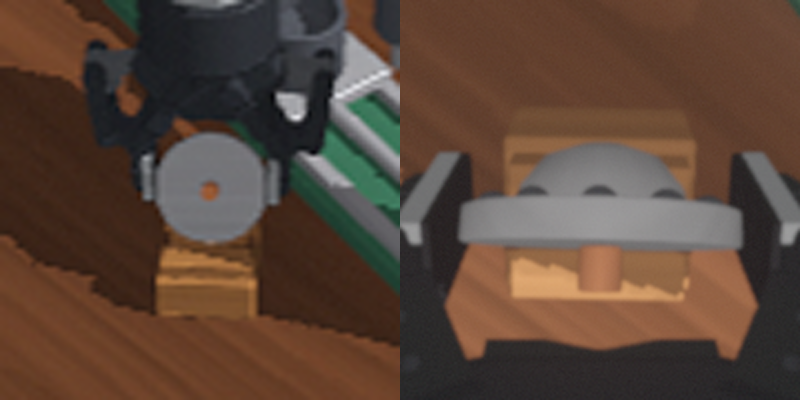

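Call:
jog_arm --deltas '[{"x": 1.5,"y": 1.3,"z": -1,"twist": 0,"fingers": 0},{"x": 3,"y": 2.6,"z": -2.5,"twist": 0,"fingers": 0},{"x": 4,"y": 3.5,"z": -4,"twist": 0,"fingers": 0},{"x": 4,"y": 3.5,"z": -4,"twist": 0,"fingers": 0}]'

```text
time: 5.65
ee_pos: [0.4689, 0.0006, 0.0632]
tcp_rot: [-145.5, 89.7, 74.9]
wrist_force: [-1.1, -0.4, 3.4]
opening: 0.0627
```

```bash
python3 v.py 7 295 245
```

```text
5.65 [0.46894873 0.0005651  0.06322459] [-1.05927635 -0.38100508  3.38075577] [-0.16255381  0.34183762 -0.03988592] 0.0627488841572175
```

View pics/m7.png

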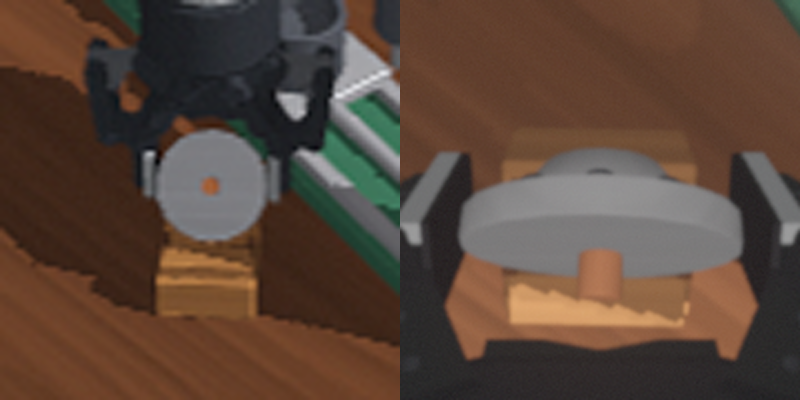

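Call:
jog_arm --deltas '[{"x": 0,"y": 0,"z": 20,"twist": 0,"fingers": 0},{"x": 0,"y": 5,"z": 50,"twist": 8,"fingers": 0},{"x": 3,"y": 15,"z": 80,"twist": 16,"fingers": 0},{"x": 6,"y": 25,"z": 105,"twist": 24,"fingers": 0},{"x": 10,"y": 35,"z": 125,"twist": 32,"fingers": 0},{"x": 15,"y": 45,"z": 135,"twist": 40,"fingers": 0},{"x": 20,"y": 55,"z": 137,"twist": 48,"fingers": 0},{"x": 25,"y": 65,"z": 137,"twist": 56,"fingers": 0},{"x": 30,"y": 75,"z": 137,"twist": 64,"fingers": 0},{"x": 40,"y": 80,"z": 137,"twist": 72,"fingers": 0}]'

```text
time: 6.75
ee_pos: [0.5089, 0.0813, 0.2001]
tcp_rot: [-149.8, 89.7, 143.0]
wrist_force: [-0.0, -0.5, -1.4]
opening: 0.0625
```

Call:
jog_arm --deltas '[{"x": 20,"y": 0,"z": 0,"twist": 8,"fingers": 0},{"x": 40,"y": 0,"z": 0,"twist": 16,"fingers": 0},{"x": 60,"y": -5,"z": 0,"twist": 24,"fingers": 0},{"x": 80,"y": -12,"z": 0,"twist": 32,"fingers": 0},{"x": 100,"y": -20,"z": 0,"twist": 40,"fingers": 0},{"x": 120,"y": -30,"z": 0,"twist": 48,"fingers": 0},{"x": 135,"y": -40,"z": 0,"twist": 56,"fingers": 0},{"x": 140,"y": -44,"z": 0,"twist": 56,"fingers": 0},{"x": 140,"y": -44,"z": 0,"twist": 56,"fingers": 0}]'

```text
time: 7.65
ee_pos: [0.6492, 0.0369, 0.1993]
tcp_rot: [-153.7, 89.6, -165.2]
wrist_force: [-0.6, 0.0, -1.7]
opening: 0.0629
```

```bash
python3 v.py 8 315 200; python3 -c "
from h import *
print(bot.get_obs()['q'])"
```

```text
7.65 [0.64917937 0.03694357 0.19930233] [-0.56644341  0.02162806 -1.73718175] [ 0.01672524  0.00379961 -0.0045228 ] 0.06285212526627702
[ 3.34662536e+00  1.87010611e+01  2.07238914e+01  9.23466034e+01
 -6.85537971e-02  1.47326140e+01]
```

View pics/w8.png

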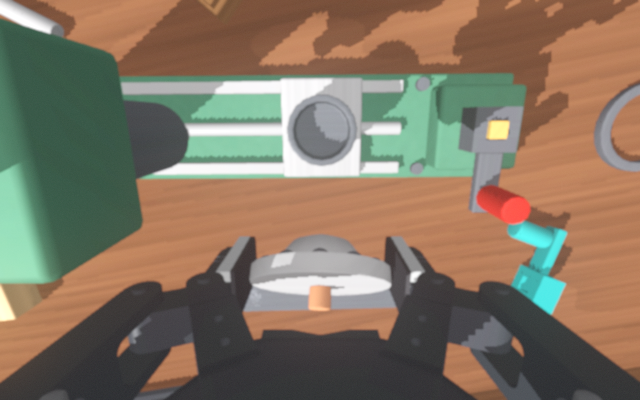

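View pics/s8.png

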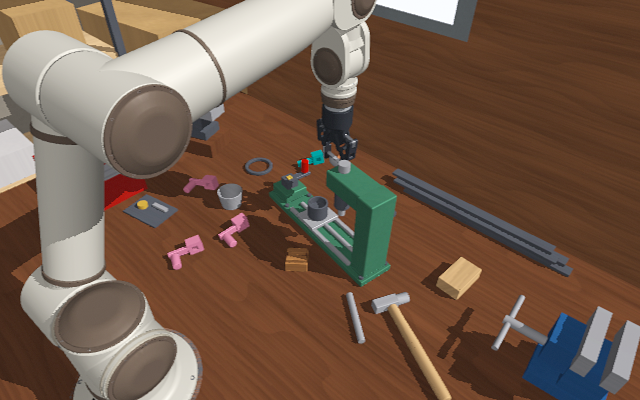

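```bash
python3 - <<'E'
import cv2
a=cv2.imread('pics/w8.png');cv2.imwrite('pics/w8c.png',cv2.resize(a[80:185,270:375],None,fx=5,fy=5,interpolation=cv2.INTER_CUBIC))
cv2.imwrite('pics/w8d.png',cv2.resize(a[80:240,420:580],None,fx=4,fy=4,interpolation=cv2.INTER_CUBIC))
E
```

```text
(no output)
```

View pics/w8c.png

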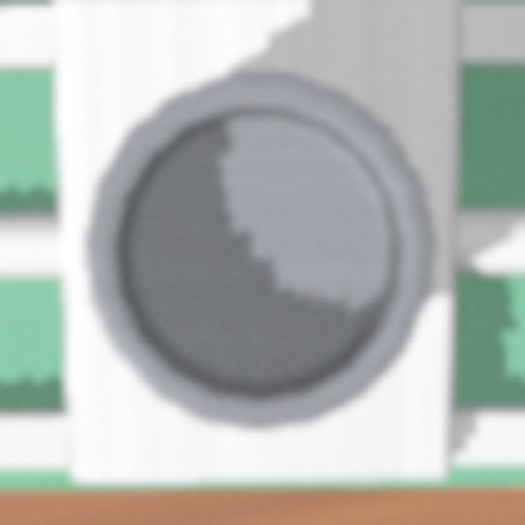

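View pics/w8d.png

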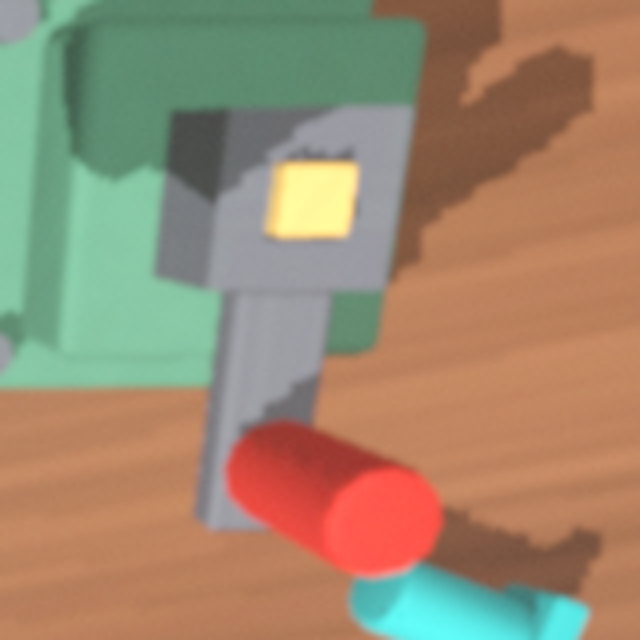

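```bash
python3 - <<'E'
from h import *
np.set_printoptions(precision=4,suppress=True)
s=lambda u,v:('side0',u/3.5+230,v/3.5+140)
c=lambda u,v:('scene0',u/4.4+260,v/4.4+160)
W=lambda u,v:('w8',u,v)
print('mouth w8 z.08',plane(*W(322.,129.7),.08))
print('width',plane(*W(270+90/5,129.7),.08)-plane(*W(270+433/5,129.7),.08))
for n,a,b,w in(('mouth',(306,218),(346,213),(322.,129.7)),('knobtop',(262,72),(538,122),(516,210.3)),('brass',(208,130),(481,111),(499,130))):
  print(n,*tri(s(*a),c(*b),W(*w)),tri(s(*a),W(*w)))
for z in(.075,.08,.085):print('brass',z,plane(*W(499,130),z),'knob',plane(*W(516,210.3),z+.036), np.linalg.norm((plane(*W(499,130),z)-plane(*W(516,210.3),z+.036))[:2]))
# boss flange ends
from scipy.spatial.transform import Rotation as R
d=json.load(open('pics/w8.json'));a=R.from_euler('xyz',d['rot'],degrees=True).as_matrix()[:,1];print(np.degrees(np.arctan2(a[1],a[0])))
A=plane(*W(288,87),.034);B=plane(*W(287,175.5),.034);print('plate edge dir',B-A,np.degrees(np.arctan2((B-A)[1],(B-A)[0])))
E
```

```text
mouth w8 z.08 [0.5966 0.0486 0.08  ]
width [-0.0108 -0.0529  0.    ]
mouth [0.5985 0.0489 0.076 ] [np.float64(0.001240253022804001), np.float64(0.0018028131519745637), np.float64(0.001836561781710826)] (array([0.5968, 0.0484, 0.079 ]), [np.float64(0.0003367395101762435), np.float64(0.00033673951017635463)])
knobtop [0.6778 0.1746 0.1174] [np.float64(0.0026997563098748877), np.float64(0.003888530382299819), np.float64(0.0012126654453681934)] (array([0.6794, 0.1746, 0.1141]), [np.float64(0.0005652920371802462), np.float64(0.0005652920371802329)])
brass [0.6253 0.1863 0.0773] [np.float64(0.0008525310029077741), np.float64(0.000693324431486344), np.float64(0.0003331373881227425)] (array([0.6252, 0.1859, 0.0773]), [np.float64(0.0005407257207503557), np.float64(0.0005407257207502482)])
brass 0.075 [0.6254 0.1877 0.075 ] knob [0.6805 0.177  0.111 ] 0.05620372465084077
brass 0.08 [0.6246 0.185  0.08  ] knob [0.6783 0.174  0.116 ] 0.05485261630817839
brass 0.085 [0.6238 0.1822 0.085 ] knob [0.6761 0.1711 0.121 ] 0.053505936319341814
78.51458765988038
plate edge dir [ 0.0789 -0.0193  0.    ] -13.755802638732554
```

Call:
jog_arm --deltas '[{"x": -20,"y": 4,"z": 0,"twist": 0,"fingers": 0},{"x": -40,"y": 9,"z": -5,"twist": 0,"fingers": 0},{"x": -50,"y": 11.4,"z": -30,"twist": 0,"fingers": 0},{"x": -50.5,"y": 11.4,"z": -60,"twist": 0,"fingers": 0},{"x": -50.5,"y": 11.4,"z": -80,"twist": 0,"fingers": 0},{"x": -50.5,"y": 11.4,"z": -85,"twist": 0,"fingers": 0},{"x": -50.5,"y": 11.4,"z": -85,"twist": 0,"fingers": 0}]'

```text
time: 8.45
ee_pos: [0.5973, 0.0494, 0.115]
tcp_rot: [-155.7, 89.6, -167.1]
wrist_force: [0.7, 1.0, -0.1]
opening: 0.0628
```

```bash
python3 v.py 9 315 195;python3 -c "
from h import *
print(proj('w9',[.5967,.0487,.08]))"
```

```text
8.45 [0.59731423 0.04940275 0.11503156] [ 0.73293469  1.005349   -0.0682452 ] [-0.04566966 -0.03415996 -0.00487872] 0.06279693808832407
(np.float64(319.3930937413716), np.float64(232.89562397595782))
```

View pics/m9.png

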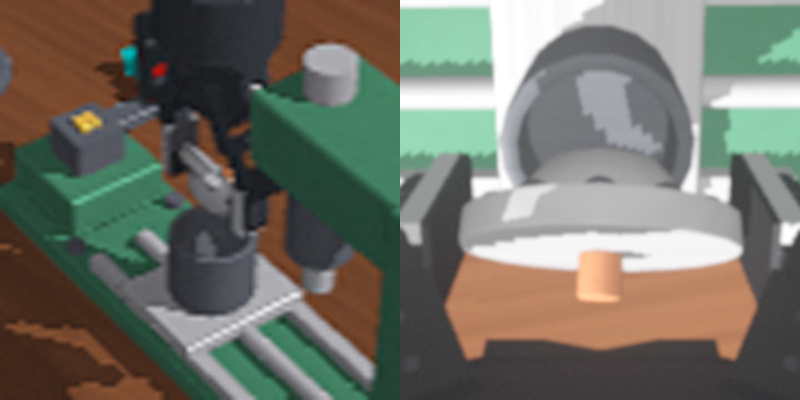

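Call:
jog_arm --deltas '[{"x": 1.5,"y": -0.5,"z": -4,"twist": 0,"fingers": 0},{"x": 1.5,"y": -0.5,"z": -8,"twist": 0,"fingers": 0},{"x": 1.5,"y": -0.5,"z": -12,"twist": 0,"fingers": 0},{"x": 1.5,"y": -0.5,"z": -15,"twist": 0,"fingers": 0},{"x": 1.5,"y": -0.5,"z": -18,"twist": 0,"fingers": 0},{"x": 1.5,"y": -0.5,"z": -18,"twist": 0,"fingers": 0}]'

```text
time: 9.15
ee_pos: [0.6003, 0.0487, 0.0986]
tcp_rot: [-141.3, 89.8, -152.7]
wrist_force: [4.2, -0.2, 2.2]
opening: 0.0627
```

```bash
python3 v.py 10 315 195
```

```text
9.15 [0.60033199 0.04870112 0.09861525] [ 4.21569844 -0.21345056  2.19601234] [-0.13952466 -0.93463856  0.01557023] 0.06274518874625018
```

View pics/m10.png

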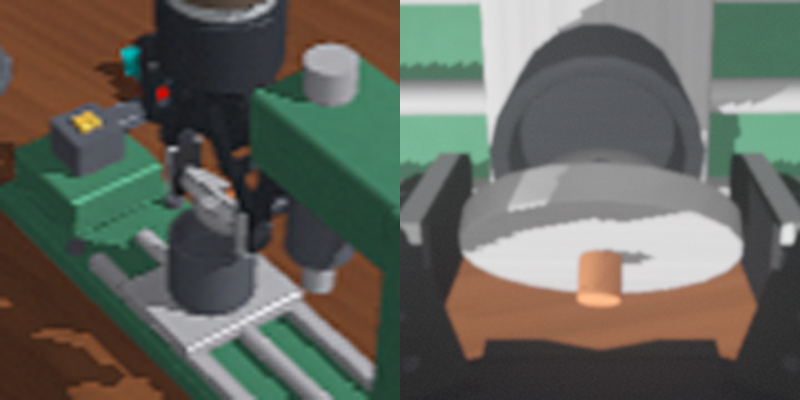

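Call:
jog_arm --deltas '[{"x": -0.5,"y": 0,"z": -3,"twist": 0,"fingers": 0},{"x": -1,"y": 0,"z": -6,"twist": 0,"fingers": 0},{"x": -1.5,"y": 0,"z": -9,"twist": 0,"fingers": 0},{"x": -2,"y": 0,"z": -11,"twist": 0,"fingers": 0},{"x": -2,"y": 0,"z": -11,"twist": 0,"fingers": 0}]'

```text
time: 9.75
ee_pos: [0.5971, 0.049, 0.0887]
tcp_rot: [-159.6, 89.8, -171.0]
wrist_force: [-7.5, 1.3, 12.8]
opening: 0.063
```

```bash
python3 v.py 11 315 195
```

```text
9.75 [0.59706011 0.04904432 0.08869655] [-7.46133932  1.32155886 12.75084167] [0.15859351 1.27487741 0.08024448] 0.06296238885780574
```

View pics/m11.png

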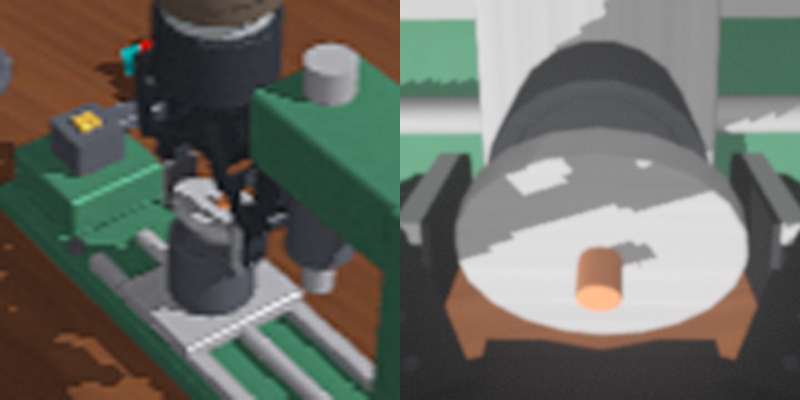

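Call:
jog_arm --deltas '[{"x": -1.5,"y": 0.3,"z": 0,"twist": 0,"fingers": 0},{"x": -2,"y": 0.4,"z": -2,"twist": 0,"fingers": 0},{"x": -2,"y": 0.4,"z": -4,"twist": 0,"fingers": 0},{"x": -2,"y": 0.4,"z": -4,"twist": 0,"fingers": 0}]'

```text
time: 10.25
ee_pos: [0.5943, 0.0496, 0.0846]
tcp_rot: [-166.1, 89.7, -177.5]
wrist_force: [-3.4, 0.6, 5.5]
opening: 0.0626
```

```bash
python3 v.py 12 315 195
```

```text
10.25 [0.59428721 0.04964388 0.08460431] [-3.41327413  0.61801249  5.52930331] [0.07027331 0.2688681  0.00993822] 0.06256123332272671
```

View pics/m12.png

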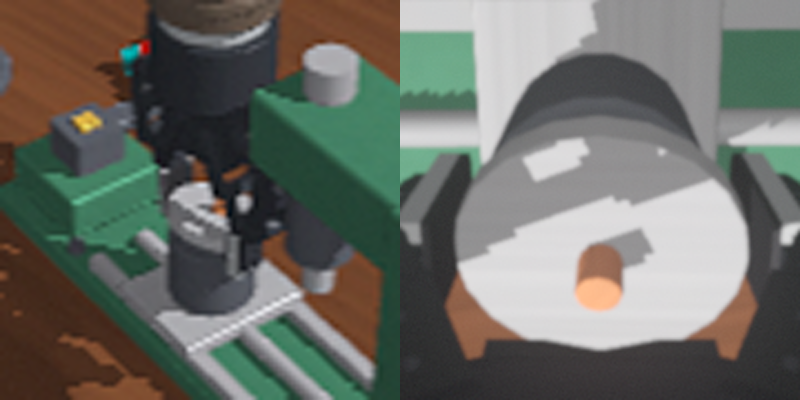

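Call:
jog_arm --deltas '[{"x": 1,"y": 0,"z": -2,"twist": 0,"fingers": 0},{"x": 1,"y": 0,"z": -2,"twist": 0,"fingers": 0},{"x": 1,"y": 0,"z": -2,"twist": 0,"fingers": 0.9},{"x": 1,"y": 0,"z": -2,"twist": 0,"fingers": 1},{"x": 1,"y": 0,"z": -2,"twist": 0,"fingers": 1},{"x": 1,"y": 0,"z": -2,"twist": 0,"fingers": 1},{"x": 1,"y": 0,"z": -2,"twist": 0,"fingers": 1}]'

```text
time: 11.05
ee_pos: [0.5952, 0.0496, 0.0825]
tcp_rot: [-166.0, 89.6, -177.3]
wrist_force: [-0.0, 0.1, 0.8]
opening: 0.0853
```

```bash
python3 v.py 13 315 195
```

```text
11.05 [0.59523907 0.04964594 0.08249893] [-1.20757860e-04  1.09057848e-01  7.94534276e-01] [-0.06439807 -0.01788466  0.03072757] 0.08531617144636086
```

View pics/m13.png

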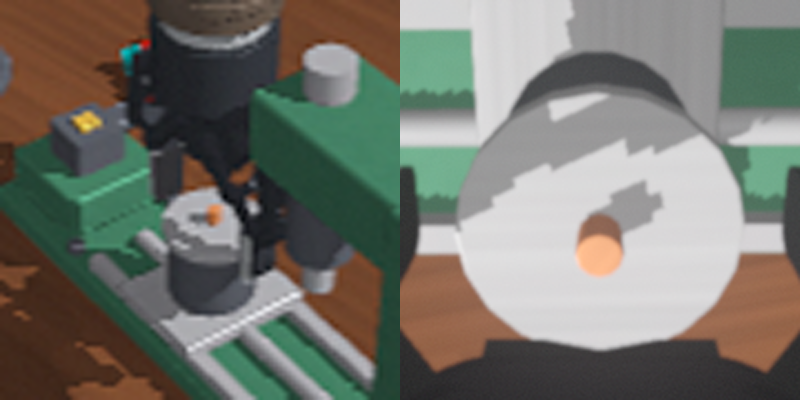

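Call:
jog_arm --deltas '[{"x": 0,"y": 0,"z": 20,"twist": 0,"fingers": 1},{"x": 0,"y": 0,"z": 50,"twist": 0,"fingers": 1},{"x": 10,"y": 15,"z": 80,"twist": 0,"fingers": 1},{"x": 25,"y": 40,"z": 95,"twist": 0,"fingers": 1},{"x": 40,"y": 60,"z": 95,"twist": 0,"fingers": 1},{"x": 40,"y": 60,"z": 95,"twist": 0,"fingers": 1}]'

```text
time: 11.75
ee_pos: [0.6365, 0.1118, 0.1775]
tcp_rot: [-171.9, 89.7, 176.9]
wrist_force: [0.5, -0.2, -0.4]
opening: 0.0856
```

```bash
python3 v.py 14 315 195; python3 -c "
from h import *
snap('scene','c14')"
```

```text
11.75 [0.6364908  0.11176342 0.17750858] [ 0.50366149 -0.17117774 -0.3712686 ] [-0.00608522 -0.00524045  0.05559356] 0.08556715488385233
```

View pics/w14.png

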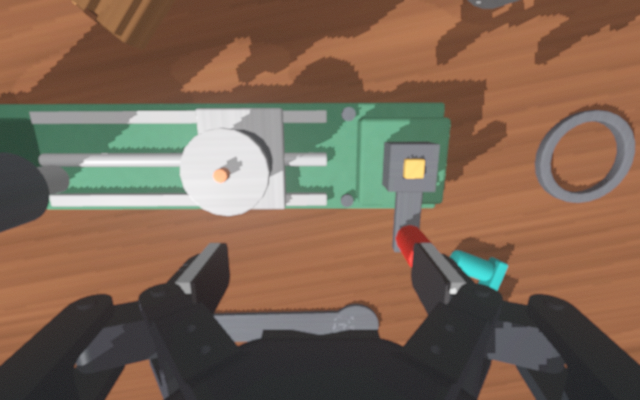

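View pics/m14.png

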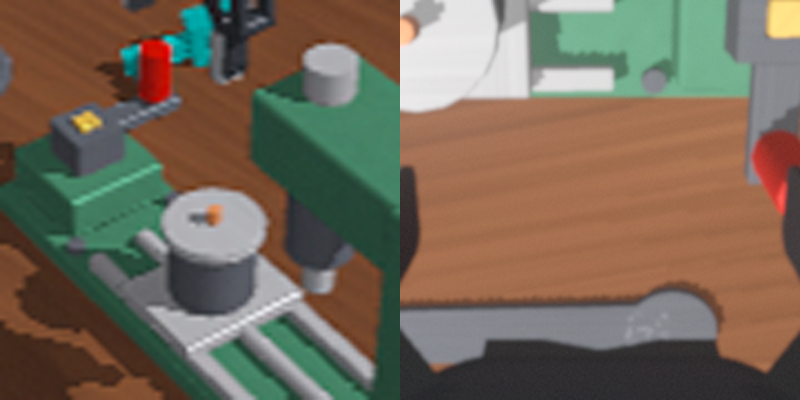

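```bash
python3 - <<'E'
import cv2
a=cv2.imread('pics/w14.png');cv2.imwrite('pics/w14c.png',cv2.resize(a[120:270,360:510],None,fx=4,fy=4,interpolation=cv2.INTER_CUBIC))
a=cv2.imread('pics/s14.png');b=cv2.imread('pics/c14.png')
cv2.imwrite('pics/s14c.png',np.hstack([cv2.resize(a[150:230,270:350],None,fx=5,fy=5,interpolation=2),cv2.resize(b[165:245,310:390],None,fx=5,fy=5,interpolation=2)])) if 0 else None
import numpy as np
cv2.imwrite('pics/s14c.png',np.hstack([cv2.resize(a[150:230,270:350],None,fx=5,fy=5,interpolation=2),cv2.resize(b[165:245,310:390],None,fx=5,fy=5,interpolation=2)]))
E
```

```text
(no output)
```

View pics/w14c.png

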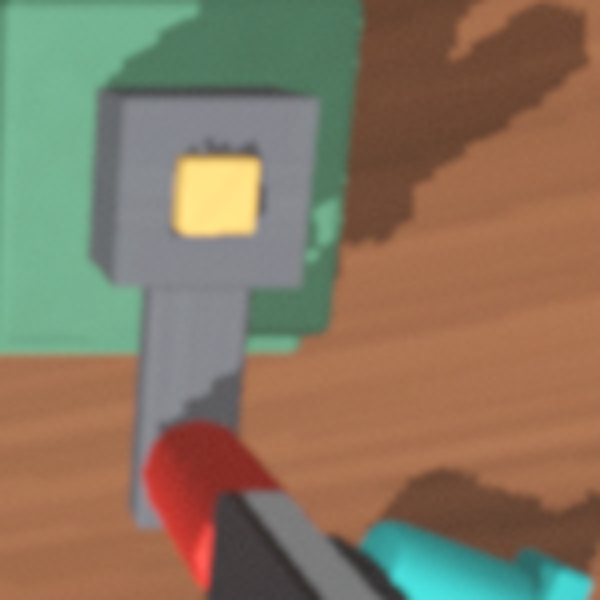

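View pics/s14c.png

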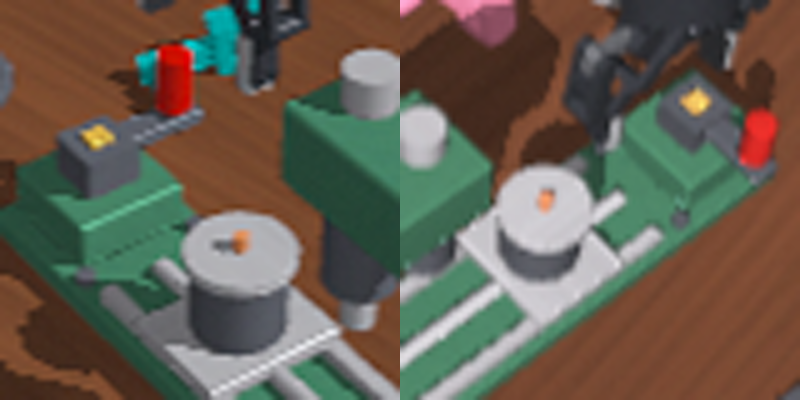

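```bash
python3 - <<'E'
from h import *
np.set_printoptions(precision=4,suppress=True)
s=lambda u,v:('side0',u/3.5+230,v/3.5+140)
for z in(.0775,.08):
  print(z,'brass14',plane('w14',414.5,169,z),'w8',plane('w8',499,130,z),'hub14',plane('w14',413.4,168,z-.004))
print(tri(('w14',414.5,169),('w8',499,130),s(208,130)))
print(tri(('w14',414.5,169),('w8',499,130)))
for z in (.1135,.116): print('knob w8',z,plane('w8',516,210.3,z),'side',plane(*s(262,72),z))
# boss top ellipse in side14: left 182 right 300,top 213 bottom 292 => 
print('boss c side',plane('s14',270+241/5,150+252/5,.088),'scene',plane('c14',310+(544-400)/5,165+211/5,.088),'w14',plane('w14',225.5,171.5,.088))
E
```

```text
0.0775 brass14 [0.6249 0.1859 0.0775] w8 [0.625  0.1863 0.0775] hub14 [0.6249 0.1862 0.0735]
0.08 brass14 [0.6244 0.1852 0.08  ] w8 [0.6246 0.185  0.08  ] hub14 [0.6244 0.1855 0.076 ]
(array([0.6251, 0.1859, 0.0773]), [np.float64(0.00013087568145233285), np.float64(0.0005079092627146714), np.float64(0.0005800341159732274)])
(array([0.6247, 0.1855, 0.079 ]), [np.float64(6.88494137212048e-05), np.float64(6.88494137212208e-05)])
knob w8 0.1135 [0.6794 0.1755 0.1135] side [0.6802 0.1746 0.1135]
knob w8 0.116 [0.6783 0.174  0.116 ] side [0.6777 0.1722 0.116 ]
boss c side [0.5966 0.045  0.088 ] scene [0.602  0.0456 0.088 ] w14 [0.5978 0.0501 0.088 ]
```

Call:
jog_arm --deltas '[{"x": 20,"y": 30,"z": 0,"twist": 0,"fingers": 1},{"x": 42.5,"y": 63,"z": 0,"twist": 0,"fingers": 1},{"x": 42.5,"y": 63,"z": -20,"twist": 0,"fingers": 1},{"x": 42.5,"y": 63,"z": -50,"twist": 0,"fingers": 1},{"x": 42.5,"y": 63,"z": -75,"twist": 0,"fingers": 1},{"x": 42.5,"y": 63,"z": -82,"twist": 0,"fingers": 1},{"x": 42.5,"y": 63,"z": -82,"twist": 0,"fingers": 1}]'

```text
time: 12.6
ee_pos: [0.6765, 0.1713, 0.0942]
tcp_rot: [-160.6, 89.5, -172.0]
wrist_force: [-0.0, -0.2, 0.8]
opening: 0.0856
```

```bash
python3 v.py 15 305 170
```

```text
12.6 [0.67646027 0.17131982 0.09420579] [-0.0233646 -0.1954566  0.7898551] [ 0.02660474 -0.01084764  0.00426488] 0.08557487232907993
```

View pics/w15.png

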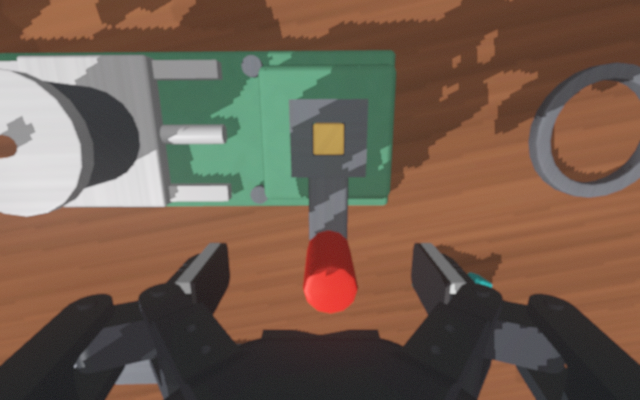

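```bash
python3 - <<'E'
from h import *
np.set_printoptions(precision=4,suppress=True)
print(plane('w15',330.5,289,.114),plane('w15',328.5,138.5,.078))
for i in range(3):
  print(bot.get_obs()['ee_pos'],bot.get_obs()['q'])
E
```

```text
[0.6786 0.1747 0.114 ] [0.624  0.1855 0.078 ]
[0.6777 0.1719 0.0967] [14.2075 25.6967 18.4623 83.0775  0.0604 25.6154]
[0.6777 0.1719 0.0967] [14.2075 25.6967 18.4623 83.0775  0.0604 25.6154]
[0.6777 0.1719 0.0967] [14.2075 25.6967 18.4623 83.0775  0.0604 25.6154]
```

Call:
jog_arm --deltas '[{"x": 1.3,"y": 3,"z": -1.5,"twist": 0,"fingers": 1},{"x": 1.3,"y": 3,"z": -1.5,"twist": 0,"fingers": 0},{"x": 1.3,"y": 3,"z": -1.5,"twist": 0,"fingers": 0},{"x": 1.3,"y": 3,"z": -1.5,"twist": 0,"fingers": 0},{"x": 1.3,"y": 3,"z": -1.5,"twist": 0,"fingers": 0},{"x": 1.3,"y": 3,"z": -1.5,"twist": 0,"fingers": 0},{"x": 1.3,"y": 3,"z": -1.5,"twist": 0,"fingers": 0},{"x": 1.3,"y": 3,"z": -1.5,"twist": 0,"fingers": 0}]' --grip_force 40

```text
time: 13.5
ee_pos: [0.679, 0.1749, 0.0953]
tcp_rot: [-165.9, 89.7, -177.3]
wrist_force: [-0.2, 0.2, 0.6]
opening: 0.021
```

```bash
python3 v.py 16 305 170
```

```text
13.5 [0.67899489 0.17490673 0.09529624] [-0.21090308  0.16693382  0.61814612] [ 0.08638984 -0.03124128 -0.0308833 ] 0.020953043512555527
```

View pics/m16.png

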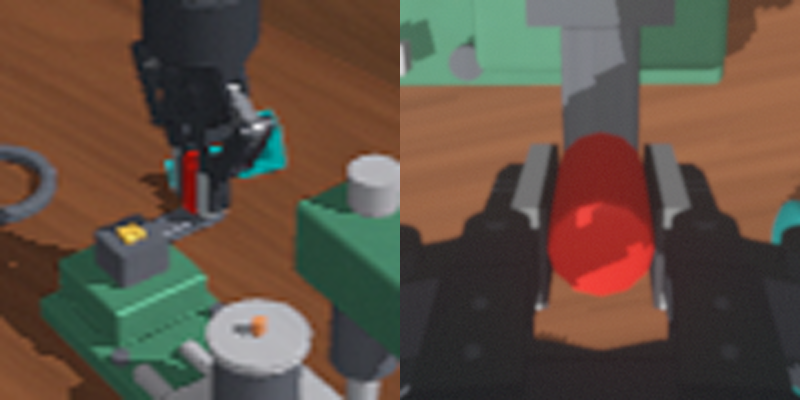

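```bash
cat > wind.py <<'E'
import sys
from h import *
C=np.array([.6249,.1858]);r=.055
o=bot.get_obs();p=o['ee_pos'];d=p[:2]-C
a0=np.degrees(np.arctan2(d[1],d[0]))
st=float(sys.argv[1]);n=int(sys.argv[2]);zt=.0955
print('t',o['time'],'ang',round(a0,1),'r',round(np.hypot(*d)*1e3,1),'z',round(p[2],4),'F',o['wrist_force'].round(1),'q',o['q'].round(0))
out=[]
for i in range(1,n+1):
    a=np.radians(a0-(st*i if i>1 or len(sys.argv)>3 else st*i))
    t=C+r*np.array([np.cos(a),np.sin(a)])-p[:2]
    out.append({"x":round(t[0]*1e3,1),"y":round(t[1]*1e3,1),"z":round((zt-p[2])*1e3,1),"twist":0,"fingers":0})
print(json.dumps(out))
E
python3 wind.py 6 10
```

```text
t 13.6 ang -11.4 r 55.2 z 0.0953 F [0.2 0.1 1.1] q [14. 26. 19. 83.  0. 26.]
[{"x": -1.6, "y": -5.5, "z": 0.2, "twist": 0, "fingers": 0}, {"x": -3.6, "y": -10.9, "z": 0.2, "twist": 0, "fingers": 0}, {"x": -6.2, "y": -16.1, "z": 0.2, "twist": 0, "fingers": 0}, {"x": -9.3, "y": -21.0, "z": 0.2, "twist": 0, "fingers": 0}, {"x": -12.8, "y": -25.5, "z": 0.2, "twist": 0, "fingers": 0}, {"x": -16.9, "y": -29.6, "z": 0.2, "twist": 0, "fingers": 0}, {"x": -21.3, "y": -33.3, "z": 0.2, "twist": 0, "fingers": 0}, {"x": -26.1, "y": -36.4, "z": 0.2, "twist": 0, "fingers": 0}, {"x": -31.2, "y": -39.1, "z": 0.2, "twist": 0, "fingers": 0}, {"x": -36.6, "y": -41.2, "z": 0.2, "twist": 0, "fingers": 0}]
```

Call:
jog_arm --deltas '[{"x": -1.6,"y": -5.5,"z": 0.2,"twist": 0,"fingers": 0},{"x": -3.6,"y": -10.9,"z": 0.2,"twist": 0,"fingers": 0},{"x": -6.2,"y": -16.1,"z": 0.2,"twist": 0,"fingers": 0},{"x": -9.3,"y": -21.0,"z": 0.2,"twist": 0,"fingers": 0},{"x": -12.8,"y": -25.5,"z": 0.2,"twist": 0,"fingers": 0},{"x": -16.9,"y": -29.6,"z": 0.2,"twist": 0,"fingers": 0},{"x": -21.3,"y": -33.3,"z": 0.2,"twist": 0,"fingers": 0},{"x": -26.1,"y": -36.4,"z": 0.2,"twist": 0,"fingers": 0},{"x": -31.2,"y": -39.1,"z": 0.2,"twist": 0,"fingers": 0},{"x": -36.6,"y": -41.2,"z": 0.2,"twist": 0,"fingers": 0}]'

```text
time: 14.6
ee_pos: [0.6421, 0.1333, 0.0957]
tcp_rot: [-161.9, 89.7, -173.3]
wrist_force: [3.1, 1.3, 0.2]
opening: 0.021
```

```bash
python3 v.py 17 305 185; python3 wind.py 9 10
```

```text
14.6 [0.64212866 0.13331328 0.09565247] [3.14174045 1.34909427 0.16442407] [ 0.34395726 -0.48425954  0.0009043 ] 0.021031423011409433
t 14.7 ang -72.3 r 55.2 z 0.0957 F [ 0.6 -1.4  1.2] q [12. 19. 10. 81.  0. 23.]
[{"x": -8.5, "y": -1.8, "z": -0.2, "twist": 0, "fingers": 0}, {"x": -17.1, "y": -2.4, "z": -0.2, "twist": 0, "fingers": 0}, {"x": -25.7, "y": -1.7, "z": -0.2, "twist": 0, "fingers": 0}, {"x": -34.1, "y": 0.4, "z": -0.2, "twist": 0, "fingers": 0}, {"x": -42.0, "y": 3.7, "z": -0.2, "twist": 0, "fingers": 0}, {"x": -49.4, "y": 8.2, "z": -0.2, "twist": 0, "fingers": 0}, {"x": -55.9, "y": 13.9, "z": -0.2, "twist": 0, "fingers": 0}, {"x": -61.5, "y": 20.5, "z": -0.2, "twist": 0, "fingers": 0}, {"x": -65.9, "y": 27.8, "z": -0.2, "twist": 0, "fingers": 0}, {"x": -69.2, "y": 35.8, "z": -0.2, "twist": 0, "fingers": 0}]
```

View pics/m17.png

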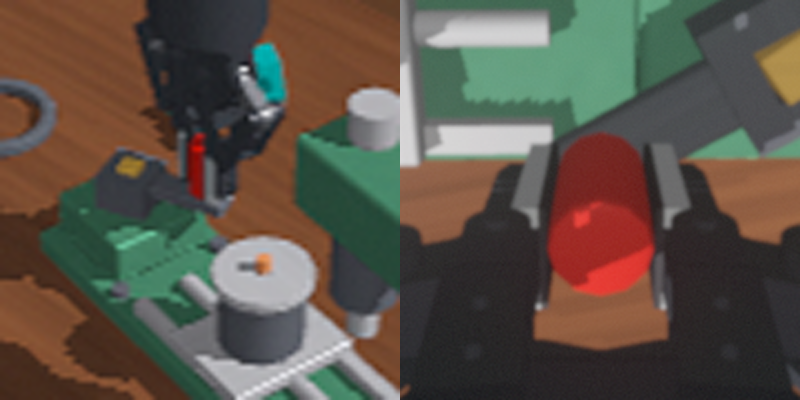

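Call:
jog_arm --deltas '[{"x": -8.5,"y": -1.8,"z": -0.2,"twist": 0,"fingers": 0},{"x": -17.1,"y": -2.4,"z": -0.2,"twist": 0,"fingers": 0},{"x": -25.7,"y": -1.7,"z": -0.2,"twist": 0,"fingers": 0},{"x": -34.1,"y": 0.4,"z": -0.2,"twist": 0,"fingers": 0},{"x": -42.0,"y": 3.7,"z": -0.2,"twist": 0,"fingers": 0},{"x": -49.4,"y": 8.2,"z": -0.2,"twist": 0,"fingers": 0},{"x": -55.9,"y": 13.9,"z": -0.2,"twist": 0,"fingers": 0},{"x": -61.5,"y": 20.5,"z": -0.2,"twist": 0,"fingers": 0},{"x": -65.9,"y": 27.8,"z": -0.2,"twist": 0,"fingers": 0},{"x": -69.2,"y": 35.8,"z": -0.2,"twist": 0,"fingers": 0}]'

```text
time: 15.7
ee_pos: [0.5719, 0.1696, 0.0957]
tcp_rot: [-158.6, 89.7, -170.0]
wrist_force: [0.4, -2.3, 4.1]
opening: 0.021
```

```bash
python3 wind.py 10 10
```

```text
t 15.7 ang -163.0 r 55.4 z 0.0957 F [ 0.4 -2.3  4.1] q [17. 11.  0. 79.  0. 28.]
[{"x": -1.6, "y": 9.5, "z": -0.2, "twist": 0, "fingers": 0}, {"x": -1.9, "y": 19.1, "z": -0.2, "twist": 0, "fingers": 0}, {"x": -0.6, "y": 28.6, "z": -0.2, "twist": 0, "fingers": 0}, {"x": 2.4, "y": 37.7, "z": -0.2, "twist": 0, "fingers": 0}, {"x": 6.9, "y": 46.1, "z": -0.2, "twist": 0, "fingers": 0}, {"x": 12.8, "y": 53.7, "z": -0.2, "twist": 0, "fingers": 0}, {"x": 19.9, "y": 60.1, "z": -0.2, "twist": 0, "fingers": 0}, {"x": 28.1, "y": 65.2, "z": -0.2, "twist": 0, "fingers": 0}, {"x": 36.9, "y": 68.8, "z": -0.2, "twist": 0, "fingers": 0}, {"x": 46.3, "y": 70.7, "z": -0.2, "twist": 0, "fingers": 0}]
```

Call:
jog_arm --deltas '[{"x": -1.6,"y": 9.5,"z": 0,"twist": 0,"fingers": 0},{"x": -1.9,"y": 19.1,"z": 0,"twist": 0,"fingers": 0},{"x": -0.6,"y": 28.6,"z": 0,"twist": 0,"fingers": 0},{"x": 2.4,"y": 37.7,"z": 0,"twist": 0,"fingers": 0},{"x": 6.9,"y": 46.1,"z": 0,"twist": 0,"fingers": 0},{"x": 12.8,"y": 53.7,"z": 0,"twist": 0,"fingers": 0},{"x": 19.9,"y": 60.1,"z": 0,"twist": 0,"fingers": 0},{"x": 28.1,"y": 65.2,"z": 0,"twist": 0,"fingers": 0},{"x": 36.9,"y": 68.8,"z": 0,"twist": 0,"fingers": 0},{"x": 46.3,"y": 70.7,"z": 0,"twist": 0,"fingers": 0}]'

```text
time: 16.7
ee_pos: [0.6183, 0.2405, 0.0955]
tcp_rot: [-153.3, 89.6, -164.7]
wrist_force: [-4.4, -6.5, 7.5]
opening: 0.0212
```

```bash
python3 wind.py 10 10
```

```text
t 16.7 ang 96.9 r 55.1 z 0.0955 F [-4.4 -6.5  7.5] q [21. 21. 12. 81.  0. 33.]
[{"x": 9.6, "y": 0.2, "z": 0.0, "twist": 0, "fingers": 0}, {"x": 19.1, "y": -1.2, "z": 0.0, "twist": 0, "fingers": 0}, {"x": 28.2, "y": -4.1, "z": 0.0, "twist": 0, "fingers": 0}, {"x": 36.7, "y": -8.7, "z": 0.0, "twist": 0, "fingers": 0}, {"x": 44.2, "y": -14.6, "z": 0.0, "twist": 0, "fingers": 0}, {"x": 50.6, "y": -21.7, "z": 0.0, "twist": 0, "fingers": 0}, {"x": 55.7, "y": -29.8, "z": 0.0, "twist": 0, "fingers": 0}, {"x": 59.3, "y": -38.7, "z": 0.0, "twist": 0, "fingers": 0}, {"x": 61.2, "y": -48.1, "z": 0.0, "twist": 0, "fingers": 0}, {"x": 61.6, "y": -57.7, "z": 0.0, "twist": 0, "fingers": 0}]
```

Call:
jog_arm --deltas '[{"x": 9.6,"y": -0.3,"z": 0.5,"twist": 0,"fingers": 0},{"x": 19.1,"y": -1.7,"z": 0.5,"twist": 0,"fingers": 0},{"x": 28.2,"y": -4.6,"z": 0.5,"twist": 0,"fingers": 0},{"x": 36.7,"y": -9.2,"z": 0.5,"twist": 0,"fingers": 0},{"x": 44.2,"y": -15,"z": 0.5,"twist": 0,"fingers": 0},{"x": 50.6,"y": -22,"z": 0.5,"twist": 0,"fingers": 0},{"x": 55.7,"y": -30,"z": 0.5,"twist": 0,"fingers": 0},{"x": 59.3,"y": -38.9,"z": 0.5,"twist": 0,"fingers": 0},{"x": 61.2,"y": -48.3,"z": 0.5,"twist": 0,"fingers": 0},{"x": 61.6,"y": -57.9,"z": 0.5,"twist": 0,"fingers": 0}]'

```text
time: 17.7
ee_pos: [0.68, 0.1833, 0.0953]
tcp_rot: [-163.6, 89.5, -175.0]
wrist_force: [-1.2, 3.4, 1.5]
opening: 0.021
```

```bash
python3 v.py 18 305 185; python3 wind.py 10 10
```

```text
17.7 [0.67997189 0.18329417 0.09534234] [-1.18290156  3.37156098  1.53221172] [ 0.82591427  0.48608717 -0.03707965] 0.021040324157353667
t 17.8 ang -4.1 r 55.0 z 0.0954 F [-0.5 -0.3  0.9] q [15. 27. 19. 83.  0. 26.]
[{"x": -1.6, "y": -9.5, "z": 0.1, "twist": 0, "fingers": 0}, {"x": -4.7, "y": -18.5, "z": 0.1, "twist": 0, "fingers": 0}, {"x": -9.4, "y": -26.9, "z": 0.1, "twist": 0, "fingers": 0}, {"x": -15.4, "y": -34.3, "z": 0.1, "twist": 0, "fingers": 0}, {"x": -22.7, "y": -40.6, "z": 0.1, "twist": 0, "fingers": 0}, {"x": -30.9, "y": -45.5, "z": 0.1, "twist": 0, "fingers": 0}, {"x": -39.9, "y": -48.9, "z": 0.1, "twist": 0, "fingers": 0}, {"x": -49.3, "y": -50.7, "z": 0.1, "twist": 0, "fingers": 0}, {"x": -58.9, "y": -50.9, "z": 0.1, "twist": 0, "fingers": 0}, {"x": -68.3, "y": -49.4, "z": 0.1, "twist": 0, "fingers": 0}]
```

View pics/m18.png

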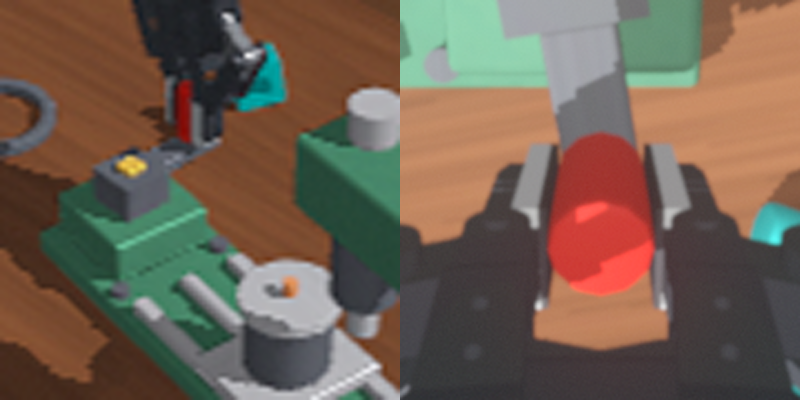

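One turn nearly done, the carriage is a third of the way, the crank is seated. Continuing.

Call:
jog_arm --deltas '[{"x": -1.6,"y": -9.5,"z": 0.1,"twist": 0,"fingers": 0},{"x": -4.7,"y": -18.5,"z": 0.1,"twist": 0,"fingers": 0},{"x": -9.4,"y": -26.9,"z": 0.1,"twist": 0,"fingers": 0},{"x": -15.4,"y": -34.3,"z": 0.1,"twist": 0,"fingers": 0},{"x": -22.7,"y": -40.6,"z": 0.1,"twist": 0,"fingers": 0},{"x": -30.9,"y": -45.5,"z": 0.1,"twist": 0,"fingers": 0},{"x": -39.9,"y": -48.9,"z": 0.1,"twist": 0,"fingers": 0},{"x": -49.3,"y": -50.7,"z": 0.1,"twist": 0,"fingers": 0},{"x": -58.9,"y": -50.9,"z": 0.1,"twist": 0,"fingers": 0},{"x": -68.3,"y": -49.4,"z": 0.1,"twist": 0,"fingers": 0}]'

```text
time: 18.8
ee_pos: [0.6108, 0.1322, 0.0957]
tcp_rot: [-149.9, 89.5, -161.4]
wrist_force: [2.8, 3.0, 1.7]
opening: 0.0209
```

```bash
python3 wind.py 10 10
```

```text
t 18.8 ang -104.7 r 55.4 z 0.0957 F [2.8 3.  1.7] q [12. 15.  5. 80. -0. 24.]
[{"x": -8.9, "y": 3.6, "z": -0.2, "twist": 0, "fingers": 0}, {"x": -17.2, "y": 8.4, "z": -0.2, "twist": 0, "fingers": 0}, {"x": -24.6, "y": 14.5, "z": -0.2, "twist": 0, "fingers": 0}, {"x": -30.8, "y": 21.8, "z": -0.2, "twist": 0, "fingers": 0}, {"x": -35.7, "y": 30.1, "z": -0.2, "twist": 0, "fingers": 0}, {"x": -39.0, "y": 39.1, "z": -0.2, "twist": 0, "fingers": 0}, {"x": -40.7, "y": 48.5, "z": -0.2, "twist": 0, "fingers": 0}, {"x": -40.7, "y": 58.1, "z": -0.2, "twist": 0, "fingers": 0}, {"x": -39.1, "y": 67.6, "z": -0.2, "twist": 0, "fingers": 0}, {"x": -35.9, "y": 76.6, "z": -0.2, "twist": 0, "fingers": 0}]
```

Call:
jog_arm --deltas '[{"x": -8.9,"y": 3.6,"z": 0,"twist": 0,"fingers": 0},{"x": -17.2,"y": 8.4,"z": 0,"twist": 0,"fingers": 0},{"x": -24.6,"y": 14.5,"z": 0,"twist": 0,"fingers": 0},{"x": -30.8,"y": 21.8,"z": 0,"twist": 0,"fingers": 0},{"x": -35.7,"y": 30.1,"z": 0,"twist": 0,"fingers": 0},{"x": -39.0,"y": 39.1,"z": 0,"twist": 0,"fingers": 0},{"x": -40.7,"y": 48.5,"z": 0,"twist": 0,"fingers": 0},{"x": -40.7,"y": 58.1,"z": 0,"twist": 0,"fingers": 0},{"x": -39.1,"y": 67.6,"z": 0,"twist": 0,"fingers": 0},{"x": -35.9,"y": 76.6,"z": 0,"twist": 0,"fingers": 0}]'

```text
time: 19.8
ee_pos: [0.575, 0.2097, 0.0957]
tcp_rot: [-148.8, 89.5, -160.2]
wrist_force: [2.1, -4.0, 2.6]
opening: 0.0209
```

```bash
python3 wind.py 10 10
```

```text
t 19.8 ang 154.4 r 55.3 z 0.0957 F [ 2.1 -4.   2.6] q [20. 14.  3. 80.  0. 31.]
[{"x": 5.2, "y": 8.1, "z": -0.2, "twist": 0, "fingers": 0}, {"x": 11.4, "y": 15.4, "z": -0.2, "twist": 0, "fingers": 0}, {"x": 18.8, "y": 21.5, "z": -0.2, "twist": 0, "fingers": 0}, {"x": 27.1, "y": 26.2, "z": -0.2, "twist": 0, "fingers": 0}, {"x": 36.2, "y": 29.4, "z": -0.2, "twist": 0, "fingers": 0}, {"x": 45.6, "y": 31.0, "z": -0.2, "twist": 0, "fingers": 0}, {"x": 55.2, "y": 30.9, "z": -0.2, "twist": 0, "fingers": 0}, {"x": 64.6, "y": 29.1, "z": -0.2, "twist": 0, "fingers": 0}, {"x": 73.6, "y": 25.8, "z": -0.2, "twist": 0, "fingers": 0}, {"x": 81.9, "y": 20.9, "z": -0.2, "twist": 0, "fingers": 0}]
```

Call:
jog_arm --deltas '[{"x": 5.2,"y": 8,"z": 0,"twist": 0,"fingers": 0},{"x": 11.4,"y": 15,"z": 0,"twist": 0,"fingers": 0},{"x": 18.8,"y": 21,"z": 0,"twist": 0,"fingers": 0},{"x": 27.1,"y": 25.7,"z": 0,"twist": 0,"fingers": 0},{"x": 36.2,"y": 28.9,"z": 0,"twist": 0,"fingers": 0},{"x": 45.6,"y": 30.5,"z": 0,"twist": 0,"fingers": 0},{"x": 55.2,"y": 30.4,"z": 0,"twist": 0,"fingers": 0},{"x": 64.6,"y": 28.6,"z": 0,"twist": 0,"fingers": 0},{"x": 73.6,"y": 25.3,"z": 0,"twist": 0,"fingers": 0},{"x": 81.9,"y": 20.4,"z": 0,"twist": 0,"fingers": 0}]'

```text
time: 20.8
ee_pos: [0.6567, 0.2308, 0.0953]
tcp_rot: [-156.9, 89.4, -168.3]
wrist_force: [-6.4, -1.1, 5.7]
opening: 0.021
```

```bash
python3 wind.py 10 10
```

```text
t 20.8 ang 54.7 r 55.1 z 0.0953 F [-6.4 -1.1  5.7] q [19. 26. 18. 83.  0. 31.]
[{"x": 7.3, "y": -6.3, "z": 0.2, "twist": 0, "fingers": 0}, {"x": 13.4, "y": -13.7, "z": 0.2, "twist": 0, "fingers": 0}, {"x": 18.1, "y": -22.0, "z": 0.2, "twist": 0, "fingers": 0}, {"x": 21.4, "y": -31.0, "z": 0.2, "twist": 0, "fingers": 0}, {"x": 23.0, "y": -40.5, "z": 0.2, "twist": 0, "fingers": 0}, {"x": 22.9, "y": -50.0, "z": 0.2, "twist": 0, "fingers": 0}, {"x": 21.2, "y": -59.5, "z": 0.2, "twist": 0, "fingers": 0}, {"x": 17.9, "y": -68.5, "z": 0.2, "twist": 0, "fingers": 0}, {"x": 13.1, "y": -76.8, "z": 0.2, "twist": 0, "fingers": 0}, {"x": 6.9, "y": -84.1, "z": 0.2, "twist": 0, "fingers": 0}]
```

Call:
jog_arm --deltas '[{"x": 7,"y": -6.3,"z": 0.4,"twist": 0,"fingers": 0},{"x": 13,"y": -13.7,"z": 0.4,"twist": 0,"fingers": 0},{"x": 17.7,"y": -22.0,"z": 0.4,"twist": 0,"fingers": 0},{"x": 21,"y": -31.0,"z": 0.4,"twist": 0,"fingers": 0},{"x": 22.6,"y": -40.5,"z": 0.4,"twist": 0,"fingers": 0},{"x": 22.5,"y": -50.0,"z": 0.4,"twist": 0,"fingers": 0},{"x": 20.9,"y": -59.5,"z": 0.4,"twist": 0,"fingers": 0},{"x": 17.6,"y": -68.5,"z": 0.4,"twist": 0,"fingers": 0},{"x": 12.8,"y": -76.8,"z": 0.4,"twist": 0,"fingers": 0},{"x": 6.7,"y": -84.1,"z": 0.4,"twist": 0,"fingers": 0}]'

```text
time: 21.8
ee_pos: [0.6629, 0.1458, 0.0956]
tcp_rot: [-156.4, 89.4, -167.8]
wrist_force: [1.3, 3.7, -0.9]
opening: 0.0207
```

```bash
python3 v.py 19 305 190; python3 wind.py 10 10
```

```text
21.8 [0.66292557 0.14576308 0.09558843] [ 1.30586849  3.72442528 -0.92484848] [ 0.87920772 -0.23471919 -0.03042458] 0.02069593782587362
t 21.9 ang -47.2 r 55.1 z 0.0957 F [ 1.1 -0.1 -1.3] q [12. 23. 15. 82. -0. 24.]
[{"x": -7.7, "y": -5.8, "z": -0.2, "twist": 0, "fingers": 0}, {"x": -16.1, "y": -10.3, "z": -0.2, "twist": 0, "fingers": 0}, {"x": -25.3, "y": -13.2, "z": -0.2, "twist": 0, "fingers": 0}, {"x": -34.8, "y": -14.5, "z": -0.2, "twist": 0, "fingers": 0}, {"x": -44.3, "y": -14.1, "z": -0.2, "twist": 0, "fingers": 0}, {"x": -53.7, "y": -12.1, "z": -0.2, "twist": 0, "fingers": 0}, {"x": -62.6, "y": -8.5, "z": -0.2, "twist": 0, "fingers": 0}, {"x": -70.7, "y": -3.4, "z": -0.2, "twist": 0, "fingers": 0}, {"x": -77.8, "y": 3.0, "z": -0.2, "twist": 0, "fingers": 0}, {"x": -83.7, "y": 10.6, "z": -0.2, "twist": 0, "fingers": 0}]
```

View pics/m19.png

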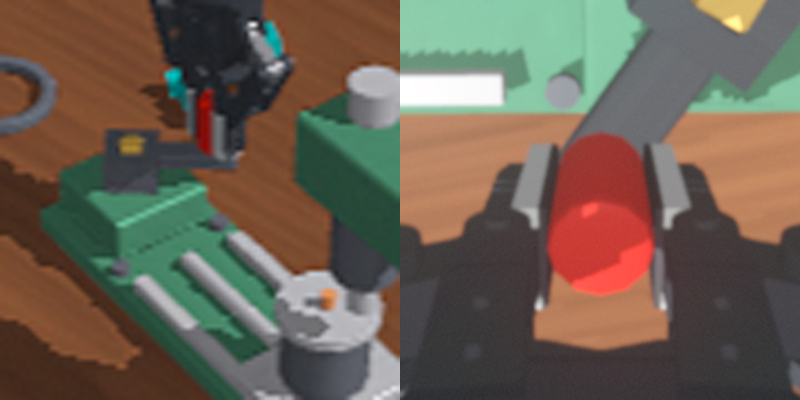

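Call:
jog_arm --deltas '[{"x": -7.7,"y": -5.8,"z": 0,"twist": 0,"fingers": 0},{"x": -16.1,"y": -10.3,"z": 0,"twist": 0,"fingers": 0},{"x": -25.3,"y": -13.2,"z": 0,"twist": 0,"fingers": 0},{"x": -34.8,"y": -14.5,"z": 0,"twist": 0,"fingers": 0},{"x": -44.3,"y": -14.1,"z": 0,"twist": 0,"fingers": 0},{"x": -53.7,"y": -12.1,"z": 0,"twist": 0,"fingers": 0},{"x": -62.6,"y": -8.5,"z": 0,"twist": 0,"fingers": 0},{"x": -70.7,"y": -3.4,"z": 0,"twist": 0,"fingers": 0},{"x": -77.8,"y": 3.0,"z": 0,"twist": 0,"fingers": 0},{"x": -83.7,"y": 10.6,"z": 0,"twist": 0,"fingers": 0}]'

```text
time: 22.9
ee_pos: [0.578, 0.1564, 0.0959]
tcp_rot: [-151.7, 89.3, -163.2]
wrist_force: [2.5, -1.0, 3.4]
opening: 0.0211
```

```bash
python3 wind.py 10 10
```

```text
t 22.9 ang -147.9 r 55.3 z 0.0959 F [ 2.5 -1.   3.4] q [15. 12.  1. 80. -0. 27.]
[{"x": -4.1, "y": 8.7, "z": -0.4, "twist": 0, "fingers": 0}, {"x": -6.9, "y": 17.9, "z": -0.4, "twist": 0, "fingers": 0}, {"x": -8.1, "y": 27.4, "z": -0.4, "twist": 0, "fingers": 0}, {"x": -7.6, "y": 37.0, "z": -0.4, "twist": 0, "fingers": 0}, {"x": -5.4, "y": 46.3, "z": -0.4, "twist": 0, "fingers": 0}, {"x": -1.7, "y": 55.1, "z": -0.4, "twist": 0, "fingers": 0}, {"x": 3.5, "y": 63.2, "z": -0.4, "twist": 0, "fingers": 0}, {"x": 10.0, "y": 70.2, "z": -0.4, "twist": 0, "fingers": 0}, {"x": 17.7, "y": 76.0, "z": -0.4, "twist": 0, "fingers": 0}, {"x": 26.2, "y": 80.3, "z": -0.4, "twist": 0, "fingers": 0}]
```

Call:
jog_arm --deltas '[{"x": -4.1,"y": 8.7,"z": 0,"twist": 0,"fingers": 0},{"x": -6.9,"y": 17.9,"z": 0,"twist": 0,"fingers": 0},{"x": -8.1,"y": 27.4,"z": 0,"twist": 0,"fingers": 0},{"x": -7.6,"y": 37.0,"z": 0,"twist": 0,"fingers": 0},{"x": -5.4,"y": 46.0,"z": 0,"twist": 0,"fingers": 0},{"x": -1.7,"y": 54.7,"z": 0,"twist": 0,"fingers": 0},{"x": 3.5,"y": 62.8,"z": 0,"twist": 0,"fingers": 0},{"x": 10.0,"y": 69.8,"z": 0,"twist": 0,"fingers": 0},{"x": 17.7,"y": 75.5,"z": 0,"twist": 0,"fingers": 0},{"x": 26.2,"y": 79.8,"z": 0,"twist": 0,"fingers": 0}]'

```text
time: 23.9
ee_pos: [0.6046, 0.2369, 0.0958]
tcp_rot: [-154.6, 89.3, -166.1]
wrist_force: [-4.0, -1.9, 4.0]
opening: 0.0209
```

```bash
python3 wind.py 10 10
```

```text
t 23.9 ang 111.6 r 55.0 z 0.0958 F [-4.  -1.9  4. ] q [21. 19. 10. 81.  0. 33.]
[{"x": 9.2, "y": 2.7, "z": -0.3, "twist": 0, "fingers": 0}, {"x": 18.7, "y": 3.8, "z": -0.3, "twist": 0, "fingers": 0}, {"x": 28.3, "y": 3.3, "z": -0.3, "twist": 0, "fingers": 0}, {"x": 37.6, "y": 1.1, "z": -0.3, "twist": 0, "fingers": 0}, {"x": 46.4, "y": -2.7, "z": -0.3, "twist": 0, "fingers": 0}, {"x": 54.4, "y": -8.0, "z": -0.3, "twist": 0, "fingers": 0}, {"x": 61.4, "y": -14.6, "z": -0.3, "twist": 0, "fingers": 0}, {"x": 67.1, "y": -22.3, "z": -0.3, "twist": 0, "fingers": 0}, {"x": 71.4, "y": -30.9, "z": -0.3, "twist": 0, "fingers": 0}, {"x": 74.1, "y": -40.1, "z": -0.3, "twist": 0, "fingers": 0}]
```

Call:
jog_arm --deltas '[{"x": 9.2,"y": 2.3,"z": 0,"twist": 0,"fingers": 0},{"x": 18.7,"y": 3.4,"z": 0,"twist": 0,"fingers": 0},{"x": 28.3,"y": 2.9,"z": 0,"twist": 0,"fingers": 0},{"x": 37.6,"y": 0.7,"z": 0,"twist": 0,"fingers": 0},{"x": 46.4,"y": -3,"z": 0,"twist": 0,"fingers": 0},{"x": 54.2,"y": -8.2,"z": 0,"twist": 0,"fingers": 0},{"x": 61.1,"y": -14.8,"z": 0,"twist": 0,"fingers": 0},{"x": 66.8,"y": -22.3,"z": 0,"twist": 0,"fingers": 0},{"x": 71.1,"y": -30.9,"z": 0,"twist": 0,"fingers": 0},{"x": 73.8,"y": -40.1,"z": 0,"twist": 0,"fingers": 0}]'

```text
time: 24.9
ee_pos: [0.6789, 0.1961, 0.0955]
tcp_rot: [-154.8, 89.3, -166.2]
wrist_force: [-2.4, 2.3, -1.2]
opening: 0.0209
```

```bash
python3 wind.py 5 7
```

```text
t 24.9 ang 10.8 r 55.0 z 0.0955 F [-2.4  2.3 -1.2] q [16. 27. 20. 84.  0. 28.]
[{"x": 0.7, "y": -4.7, "z": 0.0, "twist": 0, "fingers": 0}, {"x": 1.0, "y": -9.5, "z": 0.0, "twist": 0, "fingers": 0}, {"x": 0.8, "y": -14.3, "z": 0.0, "twist": 0, "fingers": 0}, {"x": 0.2, "y": -19.1, "z": 0.0, "twist": 0, "fingers": 0}, {"x": -0.7, "y": -23.8, "z": 0.0, "twist": 0, "fingers": 0}, {"x": -2.1, "y": -28.4, "z": 0.0, "twist": 0, "fingers": 0}, {"x": -3.9, "y": -32.8, "z": 0.0, "twist": 0, "fingers": 0}]
```

Call:
jog_arm --deltas '[{"x": 0.7,"y": -4.7,"z": 0,"twist": 0,"fingers": 0},{"x": 0.9,"y": -9.5,"z": 0,"twist": 0,"fingers": 0},{"x": 0.8,"y": -14.3,"z": 0,"twist": 0,"fingers": 0},{"x": 0.2,"y": -19.1,"z": 0,"twist": 0,"fingers": 0},{"x": -0.3,"y": -22,"z": 0,"twist": 0,"fingers": 0},{"x": -0.3,"y": -22,"z": 0,"twist": 0,"fingers": 0}]'

```text
time: 25.5
ee_pos: [0.6786, 0.1735, 0.0955]
tcp_rot: [-152.5, 89.3, -163.9]
wrist_force: [-0.9, 1.2, -0.2]
opening: 0.021
```

```bash
python3 v.py 20 320 210; python3 wind.py 2 5
```

```text
25.5 [0.67859219 0.1735273  0.09548865] [-0.91660339  1.18515377 -0.15889525] [ 0.18660956 -0.10546556  0.01140251] 0.021047339831710445
t 25.6 ang -12.6 r 55.1 z 0.0955 F [-0.5 -0.2 -1.1] q [14. 26. 19. 84. -0. 26.]
[{"x": -0.5, "y": -1.9, "z": 0.0, "twist": 0, "fingers": 0}, {"x": -1.0, "y": -3.7, "z": 0.0, "twist": 0, "fingers": 0}, {"x": -1.6, "y": -5.5, "z": 0.0, "twist": 0, "fingers": 0}, {"x": -2.3, "y": -7.3, "z": 0.0, "twist": 0, "fingers": 0}, {"x": -3.0, "y": -9.1, "z": 0.0, "twist": 0, "fingers": 0}]
```

View pics/m20.png

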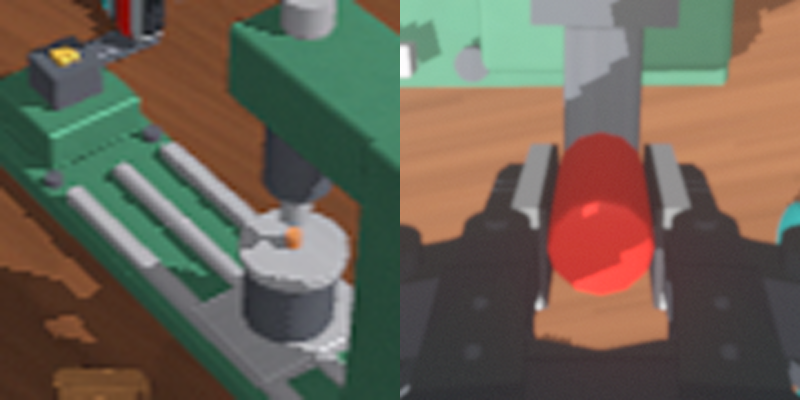

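Not at the stop yet (force low). Creep on until the force rises.

Call:
jog_arm --deltas '[{"x": -0.5,"y": -1.9,"z": 0,"twist": 0,"fingers": 0},{"x": -1,"y": -3.7,"z": 0,"twist": 0,"fingers": 0},{"x": -1.3,"y": -4.7,"z": 0,"twist": 0,"fingers": 0},{"x": -1.3,"y": -4.7,"z": 0,"twist": 0,"fingers": 0}]'

```text
time: 26.0
ee_pos: [0.6774, 0.169, 0.0955]
tcp_rot: [-151.6, 89.3, -163.0]
wrist_force: [0.4, 2.6, -1.2]
opening: 0.0214
```

```bash
python3 wind.py 2 5
```

```text
t 26.0 ang -17.8 r 55.1 z 0.0955 F [ 0.4  2.6 -1.2] q [14. 26. 19. 83. -0. 26.]
[{"x": -0.7, "y": -1.8, "z": -0.0, "twist": 0, "fingers": 0}, {"x": -1.4, "y": -3.6, "z": -0.0, "twist": 0, "fingers": 0}, {"x": -2.1, "y": -5.4, "z": -0.0, "twist": 0, "fingers": 0}, {"x": -2.9, "y": -7.1, "z": -0.0, "twist": 0, "fingers": 0}, {"x": -3.8, "y": -8.8, "z": -0.0, "twist": 0, "fingers": 0}]
```

Call:
jog_arm --deltas '[{"x": -0.4,"y": -1,"z": 0,"twist": 0,"fingers": 0},{"x": -0.7,"y": -1.8,"z": 0,"twist": 0,"fingers": 0},{"x": -1,"y": -2.7,"z": 0,"twist": 0,"fingers": 0},{"x": -1,"y": -2.7,"z": 0,"twist": 0,"fingers": 0}]'

```text
time: 26.4
ee_pos: [0.6767, 0.1674, 0.0956]
tcp_rot: [-160.9, 89.4, -172.4]
wrist_force: [1.9, 7.4, -3.1]
opening: 0.0211
```

```bash
python3 v.py 21 320 210; python3 wind.py 2 5
```

```text
26.4 [0.67668999 0.1673617  0.09561358] [ 1.89446782  7.42562891 -3.07915145] [ 1.72686224 -0.65181724  0.00794105] 0.021126362163075892
t 26.5 ang -19.6 r 55.0 z 0.0956 F [ 2.1  7.6 -1.9] q [14. 26. 18. 83.  0. 25.]
[{"x": -0.7, "y": -1.8, "z": -0.1, "twist": 0, "fingers": 0}, {"x": -1.4, "y": -3.6, "z": -0.1, "twist": 0, "fingers": 0}, {"x": -2.2, "y": -5.3, "z": -0.1, "twist": 0, "fingers": 0}, {"x": -3.1, "y": -7.0, "z": -0.1, "twist": 0, "fingers": 0}, {"x": -4.0, "y": -8.7, "z": -0.1, "twist": 0, "fingers": 0}]
```

View pics/m21.png

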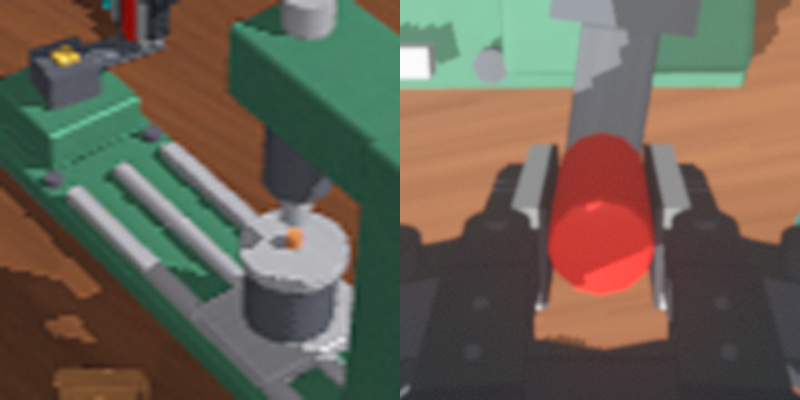

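Call:
jog_arm --deltas '[{"x": -0.8,"y": -2.2,"z": 0,"twist": 0,"fingers": 0},{"x": -1.1,"y": -3.2,"z": 0,"twist": 0,"fingers": 0},{"x": -1.1,"y": -3.2,"z": 0,"twist": 0,"fingers": 0}]'

```text
time: 26.8
ee_pos: [0.6762, 0.1661, 0.0958]
tcp_rot: [177.9, 89.5, 166.5]
wrist_force: [4.3, 10.8, -3.3]
opening: 0.021
```

```bash
python3 wind.py 2 1
```

```text
t 26.8 ang -21.0 r 54.9 z 0.0958 F [ 4.3 10.8 -3.3] q [14. 25. 18. 83.  0. 25.]
[{"x": -0.7, "y": -1.8, "z": -0.3, "twist": 0, "fingers": 0}]
```

Call:
jog_arm --deltas '[{"x": 0.5,"y": 1.3,"z": 0,"twist": 0,"fingers": 0},{"x": 0.5,"y": 1.3,"z": 0,"twist": 0,"fingers": 0.5},{"x": 0.5,"y": 1.3,"z": 0,"twist": 0,"fingers": 1},{"x": 0.5,"y": 1.3,"z": 0,"twist": 0,"fingers": 1},{"x": 0.5,"y": 1.3,"z": 0,"twist": 0,"fingers": 1},{"x": 0.5,"y": 1.3,"z": 0,"twist": 0,"fingers": 1},{"x": 0.5,"y": 1.3,"z": 0,"twist": 0,"fingers": 1}]'

```text
time: 27.5
ee_pos: [0.6767, 0.1673, 0.0958]
tcp_rot: [178.5, 89.5, 167.1]
wrist_force: [0.1, -0.6, 0.6]
opening: 0.0854
```

Call:
jog_arm --deltas '[{"x": 0,"y": 0,"z": 15,"twist": 0,"fingers": 1},{"x": 0,"y": 0,"z": 40,"twist": 0,"fingers": 1},{"x": 0,"y": 0,"z": 80,"twist": 0,"fingers": 1},{"x": 0,"y": 5,"z": 120,"twist": 0,"fingers": 1},{"x": -20,"y": 20,"z": 150,"twist": 0,"fingers": 1},{"x": -50,"y": 45,"z": 165,"twist": 0,"fingers": 1},{"x": -80,"y": 70,"z": 165,"twist": 0,"fingers": 1},{"x": -100,"y": 90,"z": 165,"twist": 0,"fingers": 1},{"x": -100,"y": 90,"z": 165,"twist": 0,"fingers": 1}]'

```text
time: 28.4
ee_pos: [0.5745, 0.2595, 0.2632]
tcp_rot: [165.3, 89.6, 154.1]
wrist_force: [-0.2, -0.0, 0.3]
opening: 0.0857
```

```bash
python3 v.py 22 310 200; python3 -c "
from h import *
snap('scene','c22')
a=cv2.imread('pics/s22.png');b=cv2.imread('pics/c22.png')
cv2.imwrite('pics/f22.png',np.hstack([cv2.resize(a[140:260,265:385],None,fx=3.3,fy=3.3,interpolation=2),cv2.resize(b[165:285,270:390],None,fx=3.3,fy=3.3,interpolation=2)]))"
```

```text
28.4 [0.57454965 0.25953723 0.26317766] [-0.22715669 -0.02000001  0.33558826] [ 0.04981426 -0.02630381 -0.00283953] 0.08572930453272967
```

View pics/f22.png

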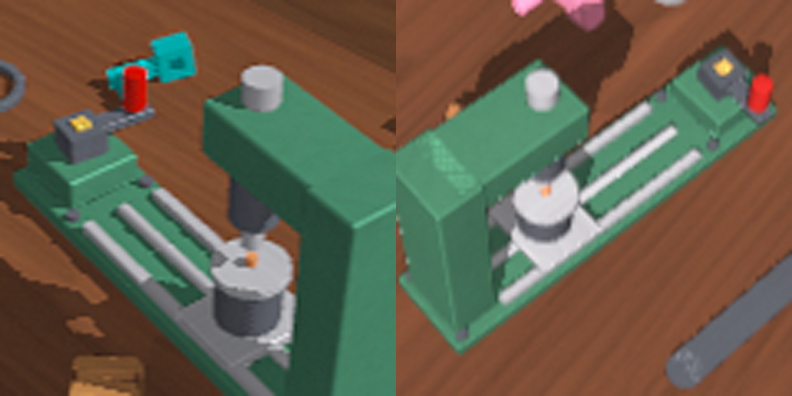

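View pics/w22.png

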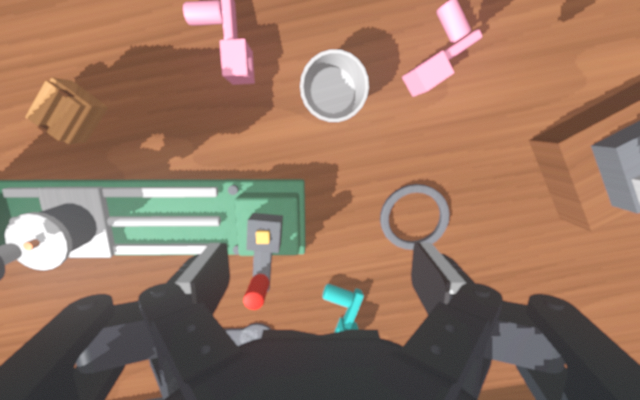

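```bash
python3 - <<'E'
from h import *
np.set_printoptions(precision=4,suppress=True)
S=lambda u,v:('s22',u/3.3+265,v/3.3+140)
c=lambda u,v:('c22',(u-396)/3.3+270,v/3.3+165)
B0=(plane('s14',270+241/5,150+252/5,.088),plane('c14',310+(544-400)/5,165+211/5,.088))
B=(plane(*S(252,268),.088),plane(*c(546,200),.088))
for a,b in zip(B0,B):print(a,b,np.linalg.norm(a-b))
print('stubtop',tri(S(252,257),c(545,189)))
print('punch tip side',plane(*S(254,246),.112))
E
```

```text
[0.5966 0.045  0.088 ] [ 0.5767 -0.0541  0.088 ] 0.10100990657966051
[0.602  0.0456 0.088 ] [ 0.5867 -0.0551  0.088 ] 0.10187788346801657
stubtop (array([ 0.5808, -0.0497,  0.0946]), [np.float64(0.0004551206707645169), np.float64(0.0004551206707646369)])
punch tip side [ 0.5765 -0.0547  0.112 ]
```

The carriage has travelled 100 mm (measured 101–102), the boss is under the punch, the crank is seated and the gripper is clear. Handing in.

```bash
python3 -c "
from workcell import ticket
print(ticket.job_done())"
```

```text
the job is handed in; nothing more can be done
None
```

The boss is in the die and wound in under the punch, and I handed the job in at about 28.5 s of the 70 s allowed. No verdict is reported back.

- **Boss:** I gripped it across its flange and tipped it dome-down against the slot's cheek and then the die rim. I released it slightly tilted and it dropped into the die. The side and scene pictures showed the flange flat on the rim and the stub pointing up.
- **Crank:** I gripped the red knob and wound three turns clockwise. I then crept on until the force rose to about 11 N with almost no further movement, which I took as the stop. That came about 8–10° past the starting angle, which I put down to play between the hub and the square shaft plus some arm flex.
- **Last checks:** The measured carriage travel was 101–102 mm against the nominal 100 mm, within calibration error. The boss is directly below the punch, the crank is seated on its shaft, and the gripper is open and clear. Nothing else on the bench looked disturbed in the pictures.
- **Disagreement:** The scene camera placed the boss 5–10 mm from the side camera's reading in x, before and after winding. I relied on the side and wrist cameras for the die's position; those two agreed to within 1 mm.

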